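# Set up a flask run on a cell-imaging stage

## Task

Set up the imaging stage for a run. First lift the calibration target off the carriage and lay it flat in the steel tray; then lay every culture flask flat in a bay of its own on the carriage, and after that turn the carriage drive knob a little at a time until the carriage's pointer lines up with the tip of the pointed clip on the scale (not the square one), and let go. Then turn the focus knob until its nose points at the mark on the ring around it, let go, last push the lamp lever all the way over, away from the robot, and leave the other things on the bench where they are.

Things in the scene. Friction and masses are not known exactly. Their poses are not given: they have to be found in the camera images.
- imager: Imaging stage: low white enclosure, black deck, 280 x 370 mm, 60 mm high, fixed. Origin: centre of its underside; x away from the robot, y left along the carriage's travel. Along the deck's near edge: drive knob at (-90, 80), focus knob at (-90, -40), lamp lever at (-90, -140) mm; the carriage over the far half; a scale with two clips along the far edge.
- bay_mid (a point): Centre of the floor of the carriage's middle bay, axes of the imager; floor 70 mm above the bench. The carriage, an aluminium plate 126 (x) x 265 (y) mm, slides along y only, by the drive knob (holds against about 9 N). Three bays, centred at y = -80, 0, +80 mm from this point, each a pocket 116 (x) x 55 (y) mm between lands and end rails 4 mm high.
- flask_a: Culture flask lying flat, 106 mm long, 70 g: pale see-through body 66 x 45 x 28 mm, neck, red cap of 25 mm diameter. Origin: underside, middle of the whole length; x towards the cap, z up. Body spans x -53 to +13 mm, cap +32 to +53 mm. It goes in any free bay, along the carriage's x, cap either way. Two or three flasks are present.
- flask_b: Culture flask, the same as flask_a.
- flask_c: Culture flask, the same as flask_a.
- target: Calibration target: plain aluminium block 90 (x) x 46 (y) x 22 (z) mm, a black disc with a white grid on top, about 220 g. Origin: centre of its underside. It starts in the middle bay.
- tray: Open steel tray fixed to the bench, 130 (x) x 150 (y) mm outside, 20 mm high, walls 4 mm, floor 4 to 5 mm. Origin: centre of its underside.
- drive_top (a point): Centre of the top face of the carriage drive knob: round, black, fluted, 40 mm diameter, upright axis, gripped 3 to 41 mm above the deck. Turned counter-clockwise seen from above it moves the carriage to +y (left), clockwise to -y, 8 mm per radian, up to 7.5 rad each way; it stays where it is left (friction about 0.08 N m).
- pointer (a point): Tip of the white pointed nose in the middle of the carriage's far edge; moves with the carriage. Axes of the imager. It is aligned when it has the same y, along the imager's y axis, as the tip of the pointed clip (a gap of about 2.5 mm in x always remains).
- index_tip (a point): Tip of the POINTED dark steel clip on the scale along the imager's far edge; the tip points to the carriage. Axes of the imager. The clip is fixed, 24 to 48 mm left or right of the pointer's start.
- stop_clip: The other clip on the scale, a plain square dark steel block 16 x 24 x 10 mm, no point; of no use here. Origin 4 mm in front of the middle of its near face's underside. Fixed.
- focus_top (a point): Centre of the top face of the focus knob: round, black, fluted, 40 mm diameter, upright axis, gripped 9 to 45 mm above the deck, over a flange (44 mm diameter, 3 to 9 mm above the deck) with a white nose. It stays where it is left (friction 0.08 N m); range 3.1 rad either side of the nose pointing along the imager's +x.
- focus_nose (a point): Tip of the white nose of the focus knob, 31.5 mm from its axis, 6 mm above the deck; turns with the knob. A white line on the knob's top points the same way.
- focus_mark (a point): The inner end of the white mark (10 x 5 mm bar with a black line) on the dark steel ring around the focus knob, 33.5 mm from the knob's axis; the ring is fixed. The nose is to point at it. At the start the nose lies 1 to 3 rad clockwise of it (seen from above).
- lamp (a joint): Angle of the lamp lever: 0 = leaning towards the robot (-x of the imager, off), 1.0 = leaning away from the robot (on); it stays where it is left.
- lamp_tip (a point): Tip of the lamp lever, a toggle 70 mm long with a black ball end on a grey block; it swings in the imager's x-z plane.
- media_bottle: Bottle of medium, 64 mm diameter, 130 mm tall; leave alone.
- reagent_jar: Reagent jar, 60 mm diameter, 80 mm tall; leave alone.
- tip_box: Pipette tip box 120 x 85 x 60 mm; leave alone.
- dish_stack: Stack of culture dishes, 62 mm diameter, 45 mm tall; leave alone.
- beaker: Glass beaker, 70 mm diameter, 85 mm tall; leave alone.
- marker: Black marker pen, 14 x 120 x 14 mm, lying along y between two flasks' places; leave alone.
There are look-alikes about, which are no part of the job. What is shaped like the target but yellow is not meant.

How it is judged:
By the outcome, as a careful person would: the job done as asked, in the order asked, and still so for the second after the job is handed in, with the robot touching nothing.
Of flask_a, flask_b, flask_c only 2 to 3 are there at a start; the rules pass over those that are not, and their reading is None.
At some moment in a run one of flask_a, flask_b, flask_c may be knocked a few centimetres aside while the robot is not near it.
Once in a run the grip may slacken for a moment while it holds something.
It also fails if it takes over 208 s, if anything falls off the work surface, if the arm or the gripper's body presses on something with over 40 N, if the wrist force passes 120 N, or if a joint passes its speed limit or range.

## Robot

A 6-joint arm with a two-finger parallel gripper is mounted at the origin on the work surface. World frame = base frame: x ahead of the robot, y to its left, z up, the work surface at z = 0. Lengths are in mm, angles in rad, forces in N, time in s.
With the tool pointing down it reaches from about 350 to 875 mm from the base axis. Payload 4.2 kg.
Tool frame: the origin (TCP) lies midway between the tips of the shut fingers; the grasp point (between the pads) lies 19 mm behind it; z points along the fingers, y is the line along which they close (so a half turn about z gives the same grasp; the last joint's range is limited). The gripper opens to 85 mm and grips with 20 to 120 N. Pads are 22 mm wide; open, the fingers measure 114 mm over their backs; the gripper's body (76 mm by 85 mm) begins 54 mm behind the grasp point. The pads swing forward as they close: fully open they stand 13 mm farther back than shut.
Start: joints at [-0.927, 0.385, 0.008, 0, -1.194, -0.259], TCP at [234.622, -579.268, 231.312] pointing down, gripper open.
Joint ranges: [-3.14, 3.14], [-1.21, 2.06], [-1.07, 1.41], [-3.16, 2.05], [-2.99, -0.16], [-3.1, 3.1]. Speed limits (rad/s): [2.79, 2.79, 3.14, 3.14, 3.14, 3.14].

## Interface

Orientations are given as a unit quaternion [x, y, z, w].
In Python, from bench import arm gives the robot as it stands.
- The arm moves only by the tool send_rows, never from a script. Its argument "targets" is a list of rows, each an object of numbers: "gripper": the gripper command: -1 is fully open, 1 is shut, values between are in proportion; "x", "y", "z": the shift along the tool's x, y, z in cm; "ax", "ay", "az": the turn, a rotation vector about the tool's x, y, z in degrees. A call has 1 to 5 rows; each row shifts and turns the commanded pose from where the row before left it, along the tool's axes as they then stand; what a row does not reach is not made up. A row lasts 1/12 s, in which the tool goes at most 41.7 mm and 7.16 degrees, less where a joint would pass 70% of its speed; a pose out of reach is approached as far as the arm can. A call is refused whole if a number of a shift passes 4.17 or a number of a turn 7.16, either way. A call with a gripper value outside its range is refused whole. The fingers move at their own pace and stop on an object; the grip force is fixed at half the most. Time passes only in rows, so rows that do not move let the fingers close. It gives the time, the measured TCP pose, the force, the opening and the grip force at its end, in the units of the state.
- arm.read_state(): the state, without advancing time (a new reading comes with each control period).
- arm.get_image(name): name is "scene" or "top" or "wrist"; returns (picture, depth): 400x640x3 uint8, red, green, blue; 400x640 float32, mm along the optical axis (not along the pixel's ray), 0 where there is no reading.
- arm.camera_model(name): a dict with "fx", "fy", "cx", "cy" (pixels), "cam_to_world" (4x4, takes a point from camera to world coordinates). Camera axes: x right, y down, z forward; pixel columns grow to the right and rows downward; lengths in mm; the calibration is good to about 2 mm. A picture is of the moment at which its call begins: read the wrist's pose just before it. camera_model takes no time and is no camera call; for the wrist camera it gives the pose at the moment of the call.
- arm.job_done(): hands the job in; it is judged then, once.
Trained networks look in the newest picture that a camera, given by its name, has taken for a name from the list of things; names that differ only in an ending like _2 or _b are one class to them, and where a whole thing is asked for, a point or a joint stands for the part that bears it (a point fixed in the world has none). Each returns a list of dicts, best first, with "score" (0 to 1); they miss things now and then, are a little off and sometimes report something else, mostly with a low value. They report only what shows in the picture. A call takes as long as a camera call. They do not tell look-alikes from the thing itself.
- arm.boxes_of(camera, thing): "rect" ([left, top, width, height] in pixels, round what is visible of it).
The state is a dict: "clock": time; "joints": joint angles; "joint_vel": joint speeds; "joint_efforts": joint torques, N m; "position": TCP position; "ee_rot": TCP orientation; "contact_force": force on the tool from outside, world axes, zero at the start; "wrist_torque": the same for the moment, N m; "gripper_width": finger opening in mm; "grasp_force": force on a finger pad.
Only numpy, scipy, OpenCV 4.12 (cv2) and the standard library are available. Lean on these libraries where they do the work, as an engineer would, in place of code of your own. Each camera call takes 0.05 s, during which the arm holds its last target. There are 200 camera calls.

## Working session

There is one attempt and no reset: what is moved stays moved. The work goes in short steps, Python scripts to look and compute and a tool call to move; the robot and the scene stay as the last step left them, time stands still between calls to the robot, and variables do not carry over. Pictures are saved under pics/ and viewed, at most 14 in all, crops included, and the job is handed in when it is done.

Besides the shell and the picture viewer there is one more tool, called after ">>>" as name([rows], argument=value, ...), one row to a line, values as JSON. send_rows: Moves the arm, as the interface text tells. Its arguments: {"type":"object","properties":{"targets":{"type":"array"}},"required":["targets"]}

```bash
ls; mkdir -p pics; cat > h.py <<'E'
import numpy as np, cv2
from bench import arm
from scipy.spatial.transform import Rotation as R
def snap(cam, name=None):
    m=arm.camera_model(cam); p,d=arm.get_image(cam)
    if name: cv2.imwrite(f'pics/{name}.png',cv2.cvtColor(p,cv2.COLOR_RGB2BGR))
    return p,d,m
def world(m,u,v,d):
    c=np.array([(u-m['cx'])/m['fx']*d,(v-m['cy'])/m['fy']*d,d,1.0]); return (np.array(m['cam_to_world'])@c)[:3]
def cloud(m,d):
    v,u=np.mgrid[:d.shape[0],:d.shape[1]]
    c=np.stack([(u-m['cx'])/m['fx']*d,(v-m['cy'])/m['fy']*d,d,np.ones_like(d)],-1)
    return (c@np.array(m['cam_to_world']).T)[...,:3]
def plane(m,u,v,z):  # pixel ray at world height z
    T=np.array(m['cam_to_world']); r=T[:3,:3]@np.array([(u-m['cx'])/m['fx'],(v-m['cy'])/m['fy'],1]); o=T[:3,3]
    return o+r*(z-o[2])/r[2]
def pix(m,P):
    c=np.linalg.inv(np.array(m['cam_to_world']))@np.append(P,1); return c[0]/c[2]*m['fx']+m['cx'],c[1]/c[2]*m['fy']+m['cy']
E
python3 - <<'E'
from h import *
np.set_printoptions(precision=1,suppress=True)
for c in ['top','scene']:
    p,d,m=snap(c,c); C=cloud(m,d); print(c,m['fx'],np.array(m['cam_to_world'])[:3,3])
    for t in ['imager','flask_a','target','tray','drive_top','focus_top','lamp_tip','stop_clip','index_tip','pointer','focus_mark','focus_nose','marker']:
        for r in arm.boxes_of(c,t)[:4]:
            l,tp,w,h=r['rect']; u,v=int(l+w/2),int(tp+h/2)
            print(t,round(r['score'],2),np.round(r['rect']),C[min(v,399),min(u,639)])
s=arm.read_state(); print(s)
E
```

```text
pics
top 443.61517599783974 [ 350.6   -3.3 1540.1]
imager 0.75 [273. 163. 112.  89.] [547.7  -1.9  71. ]
imager 0.73 [455. 273.  22.  18.] [ 303.8 -446.9   76.2]
flask_a 0.69 [226. 239.  15.  29.] [394.3 322.3  32.2]
flask_a 0.6 [221. 188.  18.  30.] [569.2 339.7  28.8]
flask_a 0.57 [418. 234.  12.  31.] [ 408.  -320.5   28.5]
target 0.78 [390. 140.  28.  18.] [ 764.9 -264.7   21.4]
target 0.75 [321. 181.  13.  27.] [587.7   4.9  94.8]
target 0.71 [262. 121.  27.  28.] [809.9 190.3  23.9]
tray 0.68 [405. 181.  47.  38.] [ 586.7 -348.1    2.5]
tray 0.45 [324. 220.  33.  29.] [455.1 -37.9 106.1]
drive_top 0.47 [295. 226.  14.  16.] [458.   85.3 101.4]
focus_top 0.48 [336. 226.  12.  14.] [458.1 -41.  109.3]
focus_top 0.48 [270. 162. 113.  91.] [548.3   8.2  66. ]
lamp_tip 0.56 [372. 234.   6.  11.] [ 436.3 -142.3  157.3]
lamp_tip 0.3 [405. 185.  42.  35.] [ 579.1 -336.7    5.7]
index_tip 0.48 [470. 230.  27.  19.] [ 447.9 -533.6    2.4]
pointer 0.93 [286. 174.  81.  42.] [588.6  11.6  89.5]
focus_mark 0.73 [326. 217.  28.  30.] [461.8 -34.7 102.2]
focus_mark 0.36 [403. 181.  48.  40.] 
[... 1426 characters left out ...]
r 0.74 [200. 150.  19.  25.] [ 464.4 -491.6   61.2]
focus_mark 0.61 [305. 195.  24.  11.] [480.6 -27.3  69.8]
focus_nose 0.65 [309. 186.  13.  16.] [486.6 -31.5  94.7]
focus_nose 0.48 [241. 175.  24.  17.] [ 451.5 -309.    26.4]
marker 0.59 [397. 252.  41.  16.] [516.8 320.   10.4]
{'clock': 1.4, 'joints': array([-0.9,  0.4,  0. ,  0. , -1.2, -0.3]), 'joint_vel': array([-0.,  0.,  0., -0., -0., -0.]), 'joint_efforts': array([ -0. , -39.2,  18.9,   4.2,  -0. ,  -0. ]), 'position': array([ 234.6, -579.3,  231.3]), 'ee_rot': array([-0.2,  1. , -0. ,  0. ]), 'contact_force': array([ 0.1,  0.2, -1. ]), 'wrist_torque': array([-0.,  0., -0.]), 'grasp_force': 0.0, 'gripper_width': 85.44500158488674}
```

```bash
python3 - <<'E'
import cv2
a=cv2.imread('pics/top.png')[100:300,200:500]; cv2.imwrite('pics/top_c.png',cv2.resize(a,(800,533),interpolation=cv2.INTER_CUBIC))
a=cv2.imread('pics/scene.png')[140:340,170:460]; cv2.imwrite('pics/scene_c.png',cv2.resize(a,(800,552),interpolation=cv2.INTER_CUBIC))
E
```

```text
(no output)
```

View pics/top_c.png

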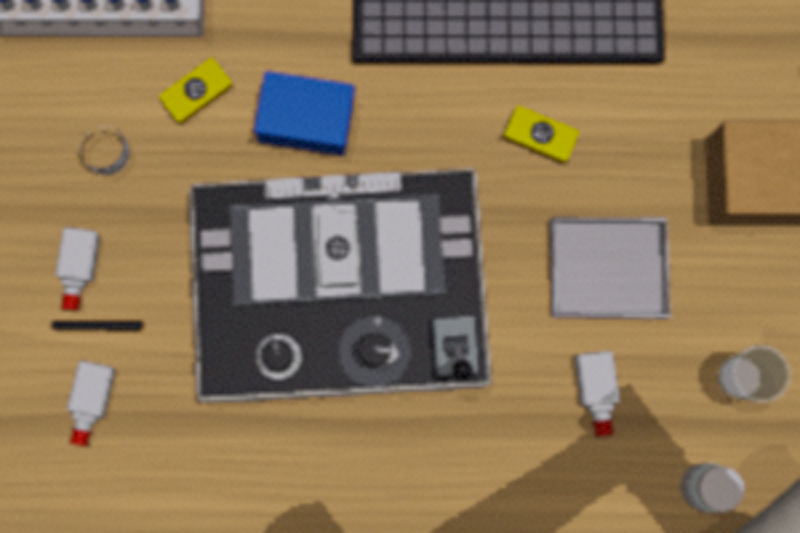

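View pics/scene_c.png

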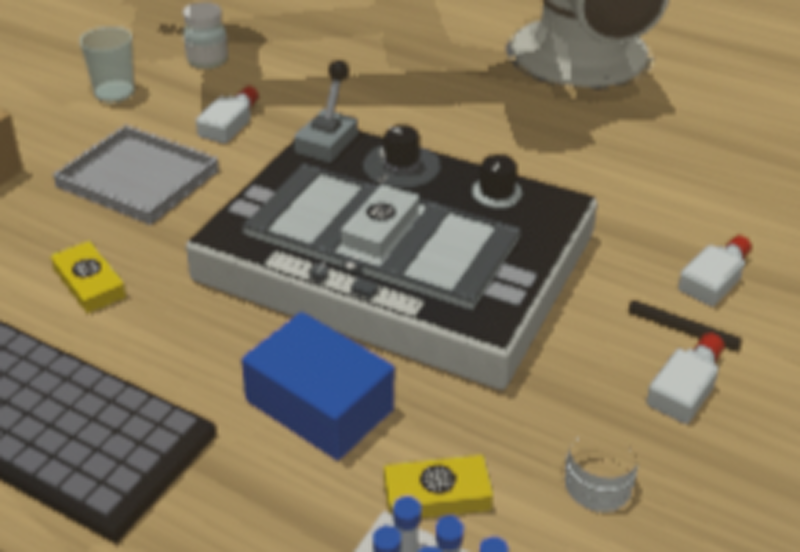

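```bash
cat >> h.py <<'E'
np.set_printoptions(precision=1,suppress=True)
def rect(P):  # centre, size, long axis angle deg
    (c,s,a)=cv2.minAreaRect(P[:,:2].astype(np.float32)); 
    if s[0]<s[1]: s=s[::-1]; a+=90
    return np.array(c),np.array(s),(a+90)%180-90
def tool():
    s=arm.read_state(); return np.array(s['position']),R.from_quat(s['ee_rot'])
def go(xyz,ydeg):
    """print turn about tool z so that tool y lies along world angle ydeg (mod 180), then shift (cm) in tool frame after turn"""
    p,r=tool(); M=r.as_matrix(); cur=np.degrees(np.arctan2(M[1,1],M[0,1]))
    dy=(ydeg-cur+90)%180-90; az=-dy
    M2=M@R.from_rotvec([0,0,np.radians(az)]).as_matrix()
    print('pos',p,'yang',round(cur,1),'tilt',np.round(np.degrees(np.arccos(-M[2,2])),2),'az',round(az,2),'shift_cm',np.round(M2.T@(np.array(xyz)-p)/10,2))
E
python3 - <<'E'
from h import *
p,d,m=snap('top'); C=cloud(m,d)
x,y,z=C[...,0],C[...,1],C[...,2]
def reg(x0,x1,y0,y1,z0,z1,e=0):
    k=((x>x0)&(x<x1)&(y>y0)&(y<y1)&(z>z0)&(z<z1)&(d>0)).astype(np.uint8)
    if e: k=cv2.morphologyEx(k,cv2.MORPH_OPEN,np.ones((3,3)))
    return k>0
k=reg(380,720,-220,220,52,74,1); print('imager',rect(C[k]),np.median(z[k]))
k=reg(520,660,-40,50,84,102); print('target',rect(C[k]),np.median(z[k]),k.sum())
k=reg(480,700,-430,-250,12,30); print('tray',rect(C[k]))
for n,(a,b,c,e) in dict(A=(340,460,270,370),B=(525,640,290,390),Cc=(340,480,-370,-280)).items():
    k=reg(a,b,c,e,12,45); red=k&(p[...,0]>100)&(p[...,1]<70)
    bod=k&(p[...,1]>110)
    print(n,rect(C[k]),'red',C[red].mean(0),'body',rect(C[bod]))
w=arm.camera_model('wrist');T=np.array(w['cam_to_world']); pp,r=tool()
print('cam in tool',r.as_matrix().T@(T[:3,3]-pp),r.as_matrix().T@T[:3,:3],w['fx'])
go((580,0,350),90)
E
```

```text
imager (array([553.4,   5.4]), array([367.9, 279. ]), -86.38302683830261) 61.738064919300086
target (array([598.5,   8.9]), array([105.5,  51.8]), 8.213582038879395) 92.9687285265021 374
tray (array([ 604.2, -346.6]), array([175.1, 151.8]), -0.09173583984375)
A (array([401.1, 319.4]), array([104.8,  67. ]), 6.672024250030518) red [358.6 333.7  25.7] body (array([403.6, 318.7]), array([102.7,  60.6]), 9.215190887451172)
B (array([576.5, 347.9]), array([100.8,  46.2]), -6.4027099609375) red [532.5 351.9  24.7] body (array([584.2, 348.1]), array([85.6, 45.3]), -7.6167144775390625)
Cc (array([ 410.9, -331.9]), array([120.9,  50.7]), 14.433320999145508) red [ 374.1 -332.    25.8] body (array([ 427. , -326.2]), array([85.2, 45.3]), 5.257673263549805)
cam in tool [  83.9   -0.2 -143.1] [[-0.  -0.9 -0.3]
 [ 1.  -0.   0. ]
 [-0.  -0.3  0.9]] 355.9248118513943
pos [ 234.6 -579.3  231.3] yang 112.0 tilt 0.0 az 22.05 shift_cm [-34.5  57.9 -11.9]
```

>>> send_rows([
  {"gripper": -1,"z": -3,"az": 6.1},
  {"gripper": -1,"z": -3,"az": 6.1},
  {"gripper": -1,"z": -4,"az": 6.2},
  {"gripper": -1,"x": -2,"y": 3.1},
  {"gripper": -1,"x": -2,"y": 3.1},
])

```text
$.targets[0]: bad value
```

>>> send_rows([
  {"gripper": -1,"x": -2,"y": 3.1},
  {"gripper": -1,"x": -2,"y": 3.1},
  {"gripper": -1,"x": -2,"y": 3.1},
  {"gripper": -1,"x": -2,"y": 3.1},
  {"gripper": -1,"x": -2,"y": 3.1},
])

```text
$.targets[0]: bad value
```

>>> send_rows([
  {"gripper": -1,"x": -2,"y": 3.1},
  {"gripper": -1,"x": -2,"y": 3.1},
  {"gripper": -1,"x": -2,"y": 3.1},
  {"gripper": -1,"x": -2,"y": 3.1},
  {"gripper": -1,"x": -2,"y": 3.1},
])

```text
$.targets[0]: bad value
```

>>> send_rows([
  {"gripper": -1,"x": -2,"y": 3.1},
  {"gripper": -1,"x": -2,"y": 3.1},
  {"gripper": -1,"x": -2,"y": 3.1},
  {"gripper": -1,"x": -2,"y": 3.1},
  {"gripper": -1,"x": -2,"y": 3.0},
])

```text
$.targets[0]: bad value
```

```bash
python3 - <<'E'
from h import *
p,d,m=snap('wrist','w1'); go((560,0,330),93.6)
cv2.imwrite('pics/w1_c.png',cv2.resize(cv2.cvtColor(p,cv2.COLOR_RGB2BGR)[:,80:560],(720,600),interpolation=cv2.INTER_CUBIC))
np.savez('w1.npz',d=d,p=p,**{k:np.array(v) for k,v in m.items()})
E
```

```text
pos [ 234.6 -579.3  231.3] yang 112.0 tilt 0.0 az 18.45 shift_cm [-36.1  55.8  -9.9]
```

View pics/w1_c.png

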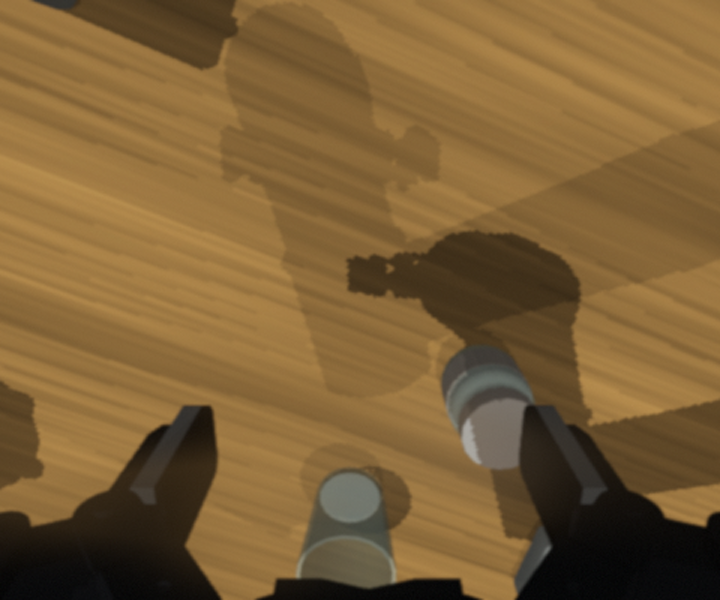

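The calls were refused; the picture still shows the start view, with the beaker at (350,530) and the jar at (490,400). I'll resend with every key given.

>>> send_rows([
  {"gripper": -1,"x": 0,"y": 0,"z": -3,"ax": 0,"ay": 0,"az": 6.1},
  {"gripper": -1,"x": 0,"y": 0,"z": -3,"ax": 0,"ay": 0,"az": 6.1},
  {"gripper": -1,"x": 0,"y": 0,"z": -4,"ax": 0,"ay": 0,"az": 6.2},
  {"gripper": -1,"x": -2,"y": 3.1,"z": 0,"ax": 0,"ay": 0,"az": 0},
  {"gripper": -1,"x": -2,"y": 3.1,"z": 0,"ax": 0,"ay": 0,"az": 0},
])

```text
clock: 1.92
position: [271.0, -516.0, 333.9]
ee_rot: [-0.03, 1.0, -0.002, 0.002]
contact_force: [0.6, 0.9, -1.2]
gripper_width: 85.6
grasp_force: 0.0
```

>>> send_rows([
  {"gripper": -1,"x": -2,"y": 3.1,"z": 0,"ax": 0,"ay": 0,"az": 0},
  {"gripper": -1,"x": -2,"y": 3.1,"z": 0,"ax": 0,"ay": 0,"az": 0},
  {"gripper": -1,"x": -2,"y": 3.1,"z": 0,"ax": 0,"ay": 0,"az": 0},
  {"gripper": -1,"x": -2,"y": 3.1,"z": 0,"ax": 0,"ay": 0,"az": 0},
  {"gripper": -1,"x": -2,"y": 3.1,"z": 0,"ax": 0,"ay": 0,"az": 0},
])

```text
clock: 2.33
position: [361.0, -352.2, 331.6]
ee_rot: [-0.032, 0.999, -0.0, 0.0]
contact_force: [1.2, -0.3, -0.8]
gripper_width: 85.4
grasp_force: 0.0
```

>>> send_rows([
  {"gripper": -1,"x": -2,"y": 3.1,"z": 0,"ax": 0,"ay": 0,"az": 0},
  {"gripper": -1,"x": -2,"y": 3.1,"z": 0,"ax": 0,"ay": 0,"az": 0},
  {"gripper": -1,"x": -2,"y": 3.1,"z": 0,"ax": 0,"ay": 0,"az": 0},
  {"gripper": -1,"x": -2,"y": 3.1,"z": 0,"ax": 0,"ay": 0,"az": 0},
  {"gripper": -1,"x": -2,"y": 3.1,"z": 0,"ax": 0,"ay": 0,"az": 0},
])

```text
clock: 2.75
position: [450.9, -191.0, 331.7]
ee_rot: [-0.032, 0.999, -0.0, 0.0]
contact_force: [0.7, -0.5, -0.9]
gripper_width: 85.6
grasp_force: 0.0
```

>>> send_rows([
  {"gripper": -1,"x": -2,"y": 3.1,"z": 0,"ax": 0,"ay": 0,"az": 0},
  {"gripper": -1,"x": -2,"y": 3.1,"z": 0,"ax": 0,"ay": 0,"az": 0},
  {"gripper": -1,"x": -2,"y": 3.1,"z": 0,"ax": 0,"ay": 0,"az": 0},
  {"gripper": -1,"x": -2,"y": 3.1,"z": 0,"ax": 0,"ay": 0,"az": 0},
  {"gripper": -1,"x": -2,"y": 3.1,"z": 0,"ax": 0,"ay": 0,"az": 0},
])

```text
clock: 3.17
position: [540.9, -29.9, 331.7]
ee_rot: [-0.032, 0.999, 0.0, 0.0]
contact_force: [0.1, -1.1, 0.0]
gripper_width: 85.1
grasp_force: 0.0
```

>>> send_rows([
  {"gripper": -1,"x": -2,"y": 3.0,"z": 0,"ax": 0,"ay": 0,"az": 0},
  {"gripper": -1,"x": 0,"y": 0,"z": 0,"ax": 0,"ay": 0,"az": 0},
  {"gripper": -1,"x": 0,"y": 0,"z": 0,"ax": 0,"ay": 0,"az": 0},
  {"gripper": -1,"x": 0,"y": 0,"z": 0,"ax": 0,"ay": 0,"az": 0},
  {"gripper": -1,"x": 0,"y": 0,"z": 0,"ax": 0,"ay": 0,"az": 0},
])

```text
clock: 3.58
position: [558.0, -1.3, 331.6]
ee_rot: [-0.031, 1.0, -0.0, 0.0]
contact_force: [-1.0, 0.3, -0.2]
gripper_width: 85.3
grasp_force: 0.0
```

```bash
python3 - <<'E'
from h import *
p,d,m=snap('wrist','w1'); go((560,0,330),93.6)
cv2.imwrite('pics/w1_d.png',cv2.resize(cv2.cvtColor(p,cv2.COLOR_RGB2BGR)[:,80:560],(720,600),interpolation=cv2.INTER_CUBIC))
np.savez('w1.npz',d=d,p=p,**{k:np.array(v) for k,v in m.items()})
E
```

```text
pos [558.   -1.5 331.7] yang 93.6 tilt 0.03 az -0.03 shift_cm [-0.2  0.1  0.2]
```

View pics/w1_d.png

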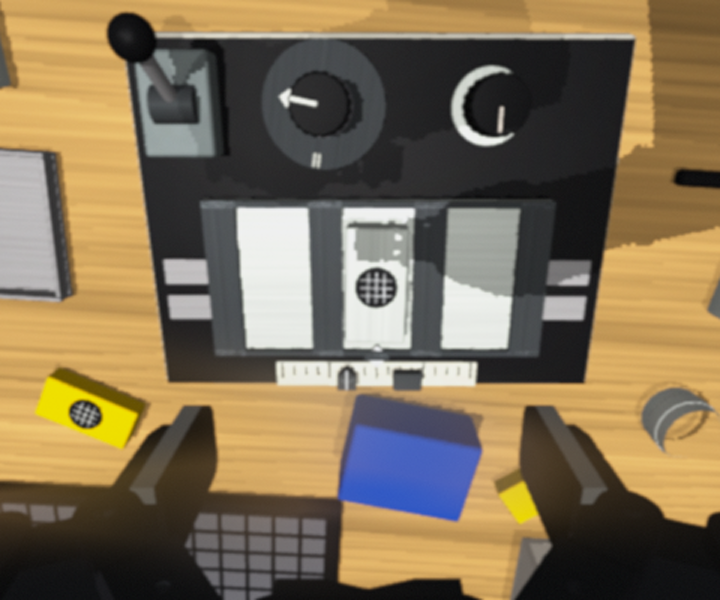

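The wrist crop shows the target (plain aluminium, black disc with white grid) at (377,285) in the middle bay; the yellow blocks at (87,410) and (515,495) are the look-alikes. The pointed clip is at (346,377), the square one at (407,379) and the pointer nose at (377,348). The focus nose is at (283,98), its mark at (317,160), and the drive knob at (497,105).

```bash
cat >> h.py <<'E'
def load(n):
    z=np.load(n); return z['p'],z['d'],{k:z[k] for k in ['fx','fy','cx','cy','cam_to_world']}
def cp(u,v): return u/1.5+80, v/1.5
E
python3 - <<'E'
from h import *
p,d,m=load('w1.npz'); C=cloud(m,d); x,y,z=C[...,0],C[...,1],C[...,2]
def reg(x0,x1,y0,y1,z0,z1,e=1):
    k=((x>x0)&(x<x1)&(y>y0)&(y<y1)&(z>z0)&(z<z1)&(d>0)).astype(np.uint8)
    if e:k=cv2.morphologyEx(k,cv2.MORPH_OPEN,np.ones((3,3)))
    n,l,st,_=cv2.connectedComponentsWithStats(k); 
    return l==1+np.argmax(st[1:,4])
k=reg(390,720,-230,230,50,78); print('deck',rect(C[k]),np.median(z[k]))
k=reg(520,660,-40,60,86,102); print('target',rect(C[k]),np.median(z[k]),k.sum())
g=cv2.cvtColor(p,cv2.COLOR_RGB2GRAY)
# pockets bright z~70
for nm,(u0,u1) in dict(neg=(235,315),mid=(340,416),pos=(440,520)).items():
    pts=np.array([plane(m,u,v,70) for v in range(125,245) for u in range(int(u0/1.5+80),int(u1/1.5+80)) if g[v,u]>105 and z[v,u]<80])
    if nm!='mid': print(nm,rect(pts),len(pts))
for n,(u,v,h) in dict(pointer=(377,347,72),clip=(346,368,72),sq=(407,379,70),fknob=(320,101,105),fnose=(279,98,66),fmark=(317,153,66),dknob=(497,106,101)).items():
    a,b=cp(u,v); print(n,plane(m,a,b,h),C[int(b),int(a)])
k=reg(425,500,60,110,97,106); print('dtop',rect(C[k]),np.median(z[k]))
k=reg(425,500,-65,-15,100,112); print('ftop',rect(C[k]),np.median(z[k]))
E
```

```text
deck (array([552.,   5.]), array([368.6, 276.3]), -86.5728931427002) 61.48913440192095
target (array([591.8,   7.1]), array([89.6, 45.4]), 2.8297176361083984) 92.470605917988 3091
neg (array([605. , -71.9]), array([136.8,  60. ]), 1.6859803199768066) 4720
pos (array([597.8,  88.1]), array([131.2,  57.1]), 3.550020456314087) 4499
pointer [650.1  11.7  72. ] [649.1  11.2  73.4]
clip [670.6 -12.8  72. ] [671.9 -13.7  68.6]
sq [678.6  39.   70. ] [676.4  38.2  72.7]
fknob [464.7 -38.5 105. ] [464.5 -38.8 104.7]
fnose [463.5 -71.2  66. ] [463.1 -71.7  62.4]
fmark [499.9 -42.8  66. ] [500.  -43.3  64.2]
dknob [460.5  77.5 101. ] [459.9  76.9 101.8]
dtop (array([459.4,  80. ]), array([38.9, 38.8]), 37.232845306396484) 101.43508871845455
ftop (array([466.4, -39.7]), array([39.5, 39.1]), -62.25454521179199) 105.41333039430032
```

>>> send_rows([
  {"gripper": -1,"x": -1.75,"y": 0.35,"z": 3.5,"ax": 0,"ay": 0,"az": 0.1},
  {"gripper": -1,"x": -1.7,"y": 0.3,"z": 3.5,"ax": 0,"ay": 0,"az": 0.1},
  {"gripper": -1,"x": 0,"y": 0,"z": 4,"ax": 0,"ay": 0,"az": 0},
  {"gripper": -1,"x": 0,"y": 0,"z": 4,"ax": 0,"ay": 0,"az": 0},
  {"gripper": -1,"x": 0,"y": 0,"z": 4,"ax": 0,"ay": 0,"az": 0},
])

```text
clock: 4.05
position: [592.2, 7.0, 140.3]
ee_rot: [-0.029, 1.0, 0.0, 0.001]
contact_force: [0.7, 0.6, 0.5]
gripper_width: 85.4
grasp_force: 0.0
```

>>> send_rows([
  {"gripper": -1,"x": 0,"y": 0,"z": 2.8,"ax": 0,"ay": 0,"az": 0},
  {"gripper": -1,"x": 0,"y": 0,"z": 1.6,"ax": 0,"ay": 0,"az": 0},
  {"gripper": -1,"x": 0,"y": 0,"z": 1.6,"ax": 0,"ay": 0,"az": 0},
  {"gripper": -1,"x": 0,"y": 0,"z": 0.9,"ax": 0,"ay": 0,"az": 0},
  {"gripper": -1,"x": 0,"y": 0,"z": 0,"ax": 0,"ay": 0,"az": 0},
])

```text
clock: 4.47
position: [591.1, 7.0, 70.6]
ee_rot: [-0.029, 1.0, -0.0, -0.002]
contact_force: [0.3, 0.4, -0.3]
gripper_width: 85.3
grasp_force: 0.0
```

>>> send_rows([
  {"gripper": 0.0,"x": 0,"y": 0,"z": 0,"ax": 0,"ay": 0,"az": 0},
  {"gripper": 0.2,"x": 0,"y": 0,"z": 0,"ax": 0,"ay": 0,"az": 0},
  {"gripper": 0.5,"x": 0,"y": 0,"z": 0,"ax": 0,"ay": 0,"az": 0},
  {"gripper": 1,"x": 0,"y": 0,"z": 0,"ax": 0,"ay": 0,"az": 0},
  {"gripper": 1,"x": 0,"y": 0,"z": 0,"ax": 0,"ay": 0,"az": 0},
])

```text
clock: 4.88
position: [593.6, 8.3, 74.2]
ee_rot: [-0.03, 1.0, 0.0, 0.002]
contact_force: [0.1, -0.0, 4.8]
gripper_width: 44.3
grasp_force: 63.3
```

>>> send_rows([
  {"gripper": 1,"x": 0,"y": 0,"z": 0,"ax": 0,"ay": 0,"az": 0},
  {"gripper": 1,"x": 0,"y": 0,"z": 0,"ax": 0,"ay": 0,"az": 0},
  {"gripper": 1,"x": 0,"y": 0,"z": 0,"ax": 0,"ay": 0,"az": 0},
])

```text
clock: 5.13
position: [593.6, 8.3, 74.2]
ee_rot: [-0.03, 1.0, 0.0, 0.002]
contact_force: [0.3, -1.6, 6.4]
gripper_width: 44.7
grasp_force: 63.4
```

>>> send_rows([
  {"gripper": 1,"x": 0,"y": 0,"z": -1,"ax": 0,"ay": 0,"az": 0},
  {"gripper": 1,"x": 0,"y": 0,"z": -2,"ax": 0,"ay": 0,"az": 0},
  {"gripper": 1,"x": 0,"y": 0,"z": -3,"ax": 0,"ay": 0,"az": 0},
  {"gripper": 1,"x": 0,"y": 0,"z": -3,"ax": 0,"ay": 0,"az": 0},
  {"gripper": 1,"x": 0,"y": 0,"z": -3,"ax": 0,"ay": 0,"az": 0},
])

```text
clock: 5.55
position: [591.6, 8.1, 193.3]
ee_rot: [-0.03, 1.0, 0.0, -0.001]
contact_force: [0.2, 0.3, -2.2]
gripper_width: 44.4
grasp_force: 62.4
```

>>> send_rows([
  {"gripper": 1,"x": 0.3,"y": -3.2,"z": 0,"ax": 0,"ay": 0,"az": 0},
  {"gripper": 1,"x": 0.3,"y": -3.2,"z": 0,"ax": 0,"ay": 0,"az": 0},
  {"gripper": 1,"x": 0.3,"y": -3.2,"z": 0,"ax": 0,"ay": 0,"az": 0},
  {"gripper": 1,"x": 0.3,"y": -3.2,"z": 0,"ax": 0,"ay": 0,"az": 0},
  {"gripper": 1,"x": 0.3,"y": -3.2,"z": 0,"ax": 0,"ay": 0,"az": 0},
])

```text
clock: 5.97
position: [586.3, -153.5, 192.3]
ee_rot: [-0.03, 1.0, 0.0, -0.0]
contact_force: [1.3, 0.4, -1.8]
gripper_width: 44.2
grasp_force: 62.4
```

>>> send_rows([
  {"gripper": 1,"x": 0.3,"y": -3.2,"z": 0,"ax": 0,"ay": 0,"az": 0},
  {"gripper": 1,"x": 0.3,"y": -3.2,"z": 0,"ax": 0,"ay": 0,"az": 0},
  {"gripper": 1,"x": 0.3,"y": -3.2,"z": 0,"ax": 0,"ay": 0,"az": 0},
  {"gripper": 1,"x": 0.3,"y": -3.2,"z": 0,"ax": 0,"ay": 0,"az": 0},
  {"gripper": 1,"x": 0.2,"y": -3.2,"z": 0,"ax": 0,"ay": 0,"az": 0},
])

```text
clock: 6.38
position: [581.9, -314.1, 192.1]
ee_rot: [-0.03, 1.0, 0.001, -0.001]
contact_force: [0.4, 0.5, -1.6]
gripper_width: 44.5
grasp_force: 62.4
```

>>> send_rows([
  {"gripper": 1,"x": 0,"y": -3.2,"z": 0,"ax": 0,"ay": 0,"az": 0},
  {"gripper": 1,"x": 0,"y": 0,"z": 0,"ax": 0,"ay": 0,"az": 0},
  {"gripper": 1,"x": 0,"y": 0,"z": 0,"ax": 0,"ay": 0,"az": 0},
])

```text
clock: 6.63
position: [583.7, -346.2, 191.2]
ee_rot: [-0.028, 1.0, 0.001, -0.001]
contact_force: [0.6, -1.1, -1.7]
gripper_width: 44.5
grasp_force: 62.5
```

```bash
python3 - <<'E'
from h import *
s=arm.read_state(); print(s['position'],s['gripper_width'],s['grasp_force'])
p,d,m=snap('top'); C=cloud(m,d)
for u in (406,450.5): print(plane(m,u,200,20))
for v in (182,219): print(plane(m,428,v,20))
p,d,m=snap('wrist','w2'); r=arm.boxes_of('wrist','target'); print([ (round(q['score'],2),q['rect']) for q in r][:3])
cv2.imwrite('pics/w2_c.png',cv2.cvtColor(p,cv2.COLOR_RGB2BGR))
# block underside: lowest points of held block near fingers unknown; use scene
go((585,-345,13),93.4)
E
```

```text
[ 583.7 -346.2  191.2] 44.522735516977136 62.467238903045654
[ 580.1 -268.1   20. ]
[ 580.8 -421.7   20. ]
[ 643.8 -345.8   20. ]
[ 514.4 -342.2   20. ]
[(0.56, [265.3, 175.7, 121.8, 206.6]), (0.56, [380.5, 332.7, 10.7, 26.0])]
pos [ 584.5 -343.9  192.1] yang 93.5 tilt 0.06 az 0.09 shift_cm [-0.1 -0.1 17.9]
```

View pics/w2_c.png

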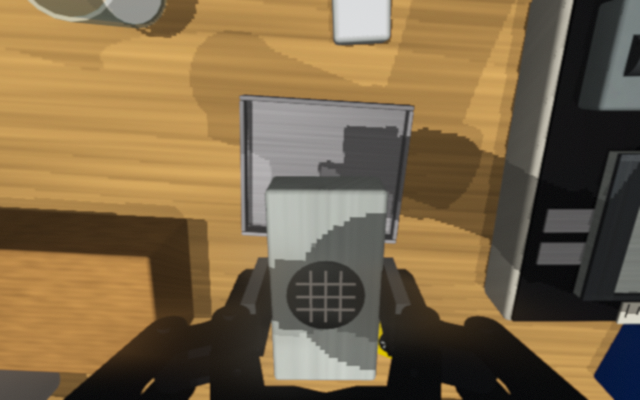

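Wrist view: the target is held level at (325,290), with the tray below at (325,165), centred near (579,-345). Lowering it.

>>> send_rows([
  {"gripper": 1,"x": 0.5,"y": 0,"z": 4,"ax": 0,"ay": 0,"az": 0},
  {"gripper": 1,"x": 0,"y": 0,"z": 4,"ax": 0,"ay": 0,"az": 0},
  {"gripper": 1,"x": 0,"y": 0,"z": 4,"ax": 0,"ay": 0,"az": 0},
  {"gripper": 1,"x": 0,"y": 0,"z": 3.5,"ax": 0,"ay": 0,"az": 0},
  {"gripper": 1,"x": 0,"y": 0,"z": 1,"ax": 0,"ay": 0,"az": 0},
])

```text
clock: 7.2
position: [575.9, -341.9, 21.2]
ee_rot: [-0.03, 1.0, 0.003, -0.005]
contact_force: [-1.2, 0.8, -3.1]
gripper_width: 44.8
grasp_force: 62.4
```

>>> send_rows([
  {"gripper": 1,"x": 0,"y": 0,"z": 0.8,"ax": 0,"ay": 0,"az": 0},
  {"gripper": 1,"x": 0,"y": 0,"z": 0.5,"ax": 0,"ay": 0,"az": 0},
  {"gripper": 1,"x": 0,"y": 0,"z": 0.3,"ax": 0,"ay": 0,"az": 0},
  {"gripper": 1,"x": 0,"y": 0,"z": 0,"ax": 0,"ay": 0,"az": 0},
  {"gripper": 1,"x": 0,"y": 0,"z": 0,"ax": 0,"ay": 0,"az": 0},
])

```text
clock: 7.62
position: [580.9, -345.6, 13.3]
ee_rot: [-0.03, 1.0, -0.001, 0.002]
contact_force: [-0.5, -0.6, -1.6]
gripper_width: 44.6
grasp_force: 62.4
```

>>> send_rows([
  {"gripper": 1,"x": 0,"y": 0,"z": 0.2,"ax": 0,"ay": 0,"az": 0},
  {"gripper": 1,"x": 0,"y": 0,"z": 0.1,"ax": 0,"ay": 0,"az": 0},
  {"gripper": 1,"x": 0,"y": 0,"z": 0,"ax": 0,"ay": 0,"az": 0},
])

```text
clock: 7.87
position: [579.8, -345.3, 8.7]
ee_rot: [-0.03, 1.0, -0.0, 0.0]
contact_force: [0.0, 0.3, -1.2]
gripper_width: 44.4
grasp_force: 62.4
```

>>> send_rows([
  {"gripper": 1,"x": 0,"y": 0,"z": 0.2,"ax": 0,"ay": 0,"az": 0},
  {"gripper": 1,"x": 0,"y": 0,"z": 0,"ax": 0,"ay": 0,"az": 0},
  {"gripper": 1,"x": 0,"y": 0,"z": 0,"ax": 0,"ay": 0,"az": 0},
])

```text
clock: 8.12
position: [580.0, -345.5, 8.2]
ee_rot: [-0.03, 1.0, -0.0, 0.0]
contact_force: [-1.5, 1.9, 5.7]
gripper_width: 44.5
grasp_force: 63.3
```

>>> send_rows([
  {"gripper": -1,"x": 0,"y": 0,"z": 0,"ax": 0,"ay": 0,"az": 0},
  {"gripper": -1,"x": 0,"y": 0,"z": 0,"ax": 0,"ay": 0,"az": 0},
  {"gripper": -1,"x": 0,"y": 0,"z": 0,"ax": 0,"ay": 0,"az": 0},
  {"gripper": -1,"x": 0,"y": 0,"z": 0,"ax": 0,"ay": 0,"az": 0},
  {"gripper": -1,"x": 0,"y": 0,"z": -1.5,"ax": 0,"ay": 0,"az": 0},
])

```text
clock: 8.53
position: [577.5, -344.3, 18.1]
ee_rot: [-0.03, 1.0, 0.001, -0.003]
contact_force: [-0.2, 0.6, -0.5]
gripper_width: 85.1
grasp_force: 0.0
```

>>> send_rows([
  {"gripper": -1,"x": 0,"y": 0,"z": -3.5,"ax": 0,"ay": 0,"az": 0},
  {"gripper": -1,"x": 0,"y": 0,"z": -4,"ax": 0,"ay": 0,"az": 0},
  {"gripper": -1,"x": 0,"y": 0,"z": -4,"ax": 0,"ay": 0,"az": 0},
  {"gripper": -1,"x": 2.5,"y": 0.5,"z": -3,"ax": 0,"ay": 0,"az": 0},
  {"gripper": -1,"x": 2.5,"y": 0.5,"z": -3,"ax": 0,"ay": 0,"az": 0},
])

```text
clock: 8.95
position: [529.5, -338.3, 197.9]
ee_rot: [-0.03, 1.0, -0.0, 0.001]
contact_force: [-0.7, -0.8, -1.0]
gripper_width: 85.6
grasp_force: 0.0
```

>>> send_rows([
  {"gripper": -1,"x": 2.5,"y": 0.5,"z": -3,"ax": 0,"ay": 0,"az": 0},
  {"gripper": -1,"x": 2.5,"y": 0.5,"z": 0,"ax": 0,"ay": 0,"az": 0},
  {"gripper": -1,"x": 2.5,"y": 0.5,"z": 0,"ax": 0,"ay": 0,"az": 0},
  {"gripper": -1,"x": 2.3,"y": 0.3,"z": 0,"ax": 0,"ay": 0,"az": 0},
  {"gripper": -1,"x": 0,"y": 0,"z": 0,"ax": 0,"ay": 0,"az": 0},
])

```text
clock: 9.37
position: [426.5, -325.5, 227.0]
ee_rot: [-0.029, 1.0, 0.001, -0.0]
contact_force: [-0.6, 0.5, -0.6]
gripper_width: 85.5
grasp_force: 0.0
```

>>> send_rows([
  {"gripper": -1,"x": 0,"y": 0,"z": 0,"ax": 0,"ay": 0,"az": 0},
  {"gripper": -1,"x": 0,"y": 0,"z": 0,"ax": 0,"ay": 0,"az": 0},
])

```text
clock: 9.53
position: [430.8, -326.4, 226.6]
ee_rot: [-0.03, 1.0, -0.0, 0.0]
contact_force: [0.7, 0.5, -0.1]
gripper_width: 85.4
grasp_force: 0.0
```

```bash
cat >> h.py <<'E'
def flask(p,d,m,box=None,ztop=28):
    """pose of flask in view: cap centre by red, body by bright top"""
    C=cloud(m,d); x,y,z=C[...,0],C[...,1],C[...,2]; pi=p.astype(int)
    ok=(d>0)
    if box: ok&=(x>box[0])&(x<box[1])&(y>box[2])&(y<box[3])
    red=ok&(pi[...,0]>90)&(pi[...,0]>2*pi[...,1])&(z>ztop-22)
    top=ok&(abs(z-ztop)<5)&(pi.max(-1)-pi.min(-1)<45)&(pi.min(-1)>70)
    top=cv2.morphologyEx(top.astype(np.uint8),cv2.MORPH_OPEN,np.ones((3,3)))
    n,l,st,_=cv2.connectedComponentsWithStats(top); top=l==1+np.argmax(st[1:,4])
    b=rect(C[top]); c=C[red].mean(0)
    v=b[0]-c[:2]; print('red',c,'top',b,np.median(z[top]),'axis cap->body',np.degrees(np.arctan2(v[1],v[0])),'dist',np.hypot(*v))
E
python3 - <<'E'
from h import *
p,d,m=snap('wrist','w3'); flask(p,d,m,(320,500,-420,-250)); go((430,-328,20),90)
cv2.imwrite('pics/w3_c.png',cv2.cvtColor(p,cv2.COLOR_RGB2BGR))
t,dt,mt=snap('scene'); C=cloud(mt,dt)
k=(C[...,0]>525)&(C[...,0]<635)&(C[...,1]<-280)&(C[...,1]>-410)&(C[...,2]>21)&(C[...,2]<50); print('tgt',rect(C[k]),np.percentile(C[k][:,2],[5,50,95]))
E
```

```text
red [ 373.5 -333.9   24.6] top (array([ 427.2, -326.9]), array([84.2, 44.8]), 5.9680986404418945) 28.44039514980608 axis cap->body 7.451686389179177 dist 54.07501028845867
pos [ 431.1 -326.4  226.3] yang 93.5 tilt 0.03 az 3.46 shift_cm [ 0.1 -0.1 20.6]
tgt (array([ 581.5, -345. ]), array([93.1, 48.3]), 4.077771186828613) [21.5 24.  26.6]
```

View pics/w3_c.png

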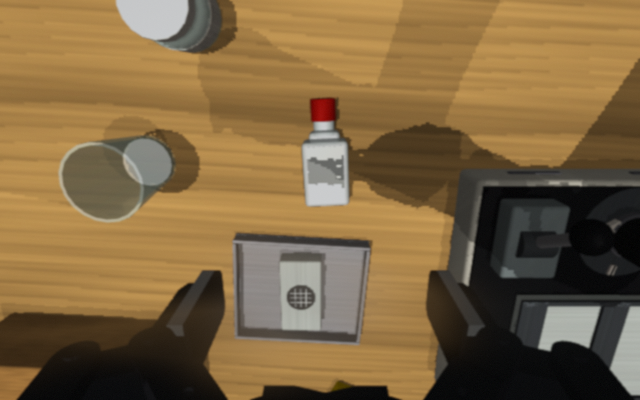

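The target lies flat in the tray at (302,295), as asked. Flask C is at (325,155), cap towards the robot. Grasping it by the body.

>>> send_rows([
  {"gripper": -1,"x": 0,"y": 0,"z": 4,"ax": 0,"ay": 0,"az": -3},
  {"gripper": -1,"x": 0,"y": 0,"z": 4,"ax": 0,"ay": 0,"az": 0},
  {"gripper": -1,"x": 0,"y": 0,"z": 4,"ax": 0,"ay": 0,"az": 0},
  {"gripper": -1,"x": 0,"y": 0,"z": 4,"ax": 0,"ay": 0,"az": 0},
  {"gripper": -1,"x": 0,"y": 0,"z": 3,"ax": 0,"ay": 0,"az": 0},
])

```text
clock: 10.05
position: [429.7, -325.6, 32.8]
ee_rot: [-0.056, 0.998, 0.001, -0.002]
contact_force: [0.3, -0.2, -0.6]
gripper_width: 85.6
grasp_force: 0.0
```

>>> send_rows([
  {"gripper": -1,"x": 0,"y": 0,"z": 1.9,"ax": 0,"ay": 0,"az": 0},
  {"gripper": -1,"x": 0,"y": 0,"z": 1,"ax": 0,"ay": 0,"az": 0},
  {"gripper": -1,"x": 0,"y": 0,"z": 0,"ax": 0,"ay": 0,"az": 0},
  {"gripper": 0,"x": 0,"y": 0,"z": 0,"ax": 0,"ay": 0,"az": 0},
  {"gripper": 1,"x": 0,"y": 0,"z": 0,"ax": 0,"ay": 0,"az": 0},
])

```text
clock: 10.47
position: [431.8, -326.7, 8.6]
ee_rot: [-0.057, 0.998, -0.001, 0.001]
contact_force: [0.3, -0.3, 0.3]
gripper_width: 63.7
grasp_force: 0.0
```

>>> send_rows([
  {"gripper": 1,"x": 0,"y": 0,"z": 0,"ax": 0,"ay": 0,"az": 0},
  {"gripper": 1,"x": 0,"y": 0,"z": 0,"ax": 0,"ay": 0,"az": 0},
  {"gripper": 1,"x": 0,"y": 0,"z": 0,"ax": 0,"ay": 0,"az": 0},
  {"gripper": 1,"x": 0,"y": 0,"z": 0,"ax": 0,"ay": 0,"az": 0},
  {"gripper": 1,"x": 0,"y": 0,"z": 0,"ax": 0,"ay": 0,"az": 0},
])

```text
clock: 10.88
position: [431.7, -326.7, 9.2]
ee_rot: [-0.057, 0.998, -0.001, 0.002]
contact_force: [-0.3, 1.2, 6.3]
gripper_width: 44.1
grasp_force: 63.6
```

```bash
python3 - <<'E'
from h import *
# carriage measure from top camera now that it is empty
p,d,m=snap('top'); C=cloud(m,d); g=cv2.cvtColor(p,cv2.COLOR_RGB2GRAY)
for nm,(u0,u1) in dict(pos=(287,315),mid=(315,338),neg=(338,364)).items():
    v,u=np.mgrid[172:216,u0:u1]; k=g[172:216,u0:u1]>120
    k=cv2.morphologyEx(k.astype(np.uint8),cv2.MORPH_OPEN,np.ones((3,3)))>0
    print(nm,rect(np.array([plane(m,a,b,70) for a,b in zip(u[k],v[k])])))
# wrist view w1: side pocket corners
p,d,m=load('w1.npz')
for n,q in dict(neg=[(236,208),(306,207),(314,349),(246,351)],pos=[(449,207),(519,207),(510,349),(442,350)],plate=[(201,200),(556,200),(540,356),(213,356)]).items():
    q=np.array([plane(m,*cp(*t),70 if n!='plate' else 74) for t in q]); print(n,q[:,:2].ravel(),q.mean(0))
s=arm.read_state(); print(s['position'],s['gripper_width'],s['grasp_force'])
E
```

```text
pos (array([598.7,  89.6]), array([136.4,  60.7]), 0.22037513554096222)
mid (array([602.4,  10.1]), array([129.7,  57.1]), 0.4829357862472534)
neg (array([599.3, -70. ]), array([116.5,  56.1]), 2.8546645641326904)
neg [ 543.5 -102.3  539.5  -49.5  656.   -40.   661.2  -96.1] [600.1 -72.   70. ]
pos [532.8  58.3 529.5 111.1 646.  121.5 650.3  65.6] [589.7  89.1  70. ]
plate [ 538.5 -127.3  522.1  136.6  649.   145.8  665.6 -122.3] [593.8   8.2  74. ]
[ 431.7 -326.7    9.2] 43.914507920202894 63.55250000953674
```

>>> send_rows([
  {"gripper": 1,"x": 0,"y": 0,"z": -1,"ax": 0,"ay": 0,"az": 0},
  {"gripper": 1,"x": 0,"y": 0,"z": -3.5,"ax": 0,"ay": 0,"az": 0},
  {"gripper": 1,"x": 0,"y": 0,"z": -3.5,"ax": 0,"ay": 0,"az": 0},
  {"gripper": 1,"x": 0,"y": 0,"z": -3.5,"ax": 0,"ay": 0,"az": 0},
  {"gripper": 1,"x": 0,"y": 0,"z": -3.5,"ax": 0,"ay": 0,"az": 3},
])

```text
clock: 11.35
position: [429.5, -325.9, 159.5]
ee_rot: [-0.03, 1.0, 0.0, -0.0]
contact_force: [0.7, -0.5, -1.2]
gripper_width: 44.0
grasp_force: 39.8
```

>>> send_rows([
  {"gripper": 1,"x": -2,"y": 2.44,"z": 0,"ax": 0,"ay": 0,"az": 0},
  {"gripper": 1,"x": -2,"y": 2.44,"z": 0,"ax": 0,"ay": 0,"az": 0},
  {"gripper": 1,"x": -2,"y": 2.44,"z": 0,"ax": 0,"ay": 0,"az": 0},
  {"gripper": 1,"x": -2,"y": 2.44,"z": 0,"ax": 0,"ay": 0,"az": 0},
  {"gripper": 1,"x": -2,"y": 2.44,"z": 0,"ax": 0,"ay": 0,"az": 0},
])

```text
clock: 11.77
position: [522.8, -197.1, 158.2]
ee_rot: [-0.03, 1.0, 0.0, 0.0]
contact_force: [0.6, -0.5, 0.2]
gripper_width: 43.5
grasp_force: 67.4
```

>>> send_rows([
  {"gripper": 1,"x": -2,"y": 2.44,"z": 0,"ax": 0,"ay": 0,"az": 0},
  {"gripper": 1,"x": -2,"y": 2.44,"z": 0,"ax": 0,"ay": 0,"az": 0},
  {"gripper": 1,"x": -2,"y": 2.44,"z": 0,"ax": 0,"ay": 0,"az": 0},
  {"gripper": 1,"x": -2,"y": 2.44,"z": 0,"ax": 0,"ay": 0,"az": 0},
  {"gripper": 1,"x": -2,"y": 2.44,"z": 0,"ax": 0,"ay": 0,"az": 0},
])

```text
clock: 12.18
position: [615.4, -69.3, 157.9]
ee_rot: [-0.03, 1.0, 0.0, -0.0]
contact_force: [0.4, -0.5, -0.6]
gripper_width: 43.4
grasp_force: 67.4
```

>>> send_rows([
  {"gripper": 1,"x": 0,"y": 0,"z": 0,"ax": 0,"ay": 0,"az": 0},
  {"gripper": 1,"x": 0,"y": 0,"z": 0,"ax": 0,"ay": 0,"az": 0},
  {"gripper": 1,"x": 0,"y": 0,"z": 0,"ax": 0,"ay": 0,"az": 0},
])

```text
clock: 12.43
position: [614.4, -70.7, 157.3]
ee_rot: [-0.03, 1.0, 0.0, -0.001]
contact_force: [-0.3, -0.4, 0.1]
gripper_width: 43.7
grasp_force: 67.5
```

```bash
cat >> h.py <<'E'
B=dict(neg=np.array([599.8,-71.5]),mid=np.array([594.9,8.4]),pos=np.array([590.,88.2]))
def held(bay,capdir=183.5):
    """cap position of the held flask -> TCP goal for a bay"""
    pp,r=tool(); p,d,m=snap('wrist','held_'+bay); C=cloud(m,d); pi=p.astype(int)
    red=(d>0)&(pi[...,0]>90)&(pi[...,0]>2*pi[...,1])&(abs(C[...,2]-pp[2]-15)<30)
    P=C[red]; M=r.as_matrix(); L=(P-pp)@M
    q=np.percentile(L,[2,50,98],axis=0); print('cap in tool frame x',q[:,0],'y',q[:,1],'z',q[:,2],red.sum())
    far=q[2,0] if abs(q[2,0])>abs(q[0,0]) else q[0,0]
    off=far-np.sign(far)*53; print('origin offset along tool x',off)
    xw=M[:2,0]; goal=B[bay]-off*xw; print('goal',goal); go((*goal,76),93.5)
    return p,d,m
E
python3 - <<'E'
from h import *
held('neg')
s=arm.read_state(); print(s['gripper_width'],s['grasp_force'])
E
```

```text
cap in tool frame x [47.9 58.1 67.6] y [-11.1  -0.1  10.8] z [-18.4 -16.2 -10.2] 3408
origin offset along tool x 14.647029632269039
goal [614.4 -70.6]
pos [614.3 -71.2 157.4] yang 93.4 tilt 0.05 az -0.09 shift_cm [-0.   0.1  8.1]
43.504671205181914 67.47265577316284
```

>>> send_rows([
  {"gripper": 1,"x": 0,"y": 0.05,"z": 3,"ax": 0,"ay": 0,"az": 0},
  {"gripper": 1,"x": 0,"y": 0,"z": 2.5,"ax": 0,"ay": 0,"az": 0},
  {"gripper": 1,"x": 0,"y": 0,"z": 1.3,"ax": 0,"ay": 0,"az": 0},
  {"gripper": 1,"x": 0,"y": 0,"z": 0.6,"ax": 0,"ay": 0,"az": 0},
  {"gripper": 1,"x": 0,"y": 0,"z": 0,"ax": 0,"ay": 0,"az": 0},
])

```text
clock: 12.9
position: [613.8, -71.2, 82.1]
ee_rot: [-0.029, 1.0, -0.0, -0.002]
contact_force: [1.0, 0.2, -0.5]
gripper_width: 43.3
grasp_force: 67.5
```

>>> send_rows([
  {"gripper": 1,"x": 0,"y": 0,"z": 0.3,"ax": 0,"ay": 0,"az": 0},
  {"gripper": 1,"x": 0,"y": 0,"z": 0.2,"ax": 0,"ay": 0,"az": 0},
  {"gripper": 1,"x": 0,"y": 0,"z": 0.1,"ax": 0,"ay": 0,"az": 0},
  {"gripper": 1,"x": 0,"y": 0,"z": 0,"ax": 0,"ay": 0,"az": 0},
])

```text
clock: 13.23
position: [616.0, -70.4, 79.3]
ee_rot: [-0.03, 1.0, -0.0, 0.001]
contact_force: [-2.1, -1.5, 5.3]
gripper_width: 43.6
grasp_force: 68.0
```

>>> send_rows([
  {"gripper": -0.5,"x": 0,"y": 0,"z": 0,"ax": 0,"ay": 0,"az": 0},
  {"gripper": -0.5,"x": 0,"y": 0,"z": 0,"ax": 0,"ay": 0,"az": 0},
  {"gripper": -0.5,"x": 0,"y": 0,"z": 0,"ax": 0,"ay": 0,"az": 0},
  {"gripper": -0.5,"x": 0,"y": 0,"z": -1.5,"ax": 0,"ay": 0,"az": 0},
  {"gripper": -0.5,"x": 0,"y": 0,"z": -3.5,"ax": 0,"ay": 0,"az": 0},
])

```text
clock: 13.65
position: [611.7, -70.1, 122.6]
ee_rot: [-0.03, 1.0, 0.0, -0.006]
contact_force: [0.8, -1.2, -0.9]
gripper_width: 63.9
grasp_force: 0.0
```

>>> send_rows([
  {"gripper": -0.5,"x": 0,"y": 0,"z": -3.5,"ax": 0,"ay": 0,"az": 0},
  {"gripper": -1,"x": 0,"y": 0,"z": -3.5,"ax": 0,"ay": 0,"az": 0},
  {"gripper": -1,"x": 0,"y": 0,"z": -3.5,"ax": 0,"ay": 0,"az": 0},
  {"gripper": -1,"x": 1.42,"y": 3.36,"z": 0,"ax": 0,"ay": 0,"az": 0},
  {"gripper": -1,"x": 1.42,"y": 3.36,"z": 0,"ax": 0,"ay": 0,"az": 0},
])

```text
clock: 14.07
position: [584.1, -4.8, 234.9]
ee_rot: [-0.028, 1.0, 0.001, 0.003]
contact_force: [-0.1, 0.1, -0.8]
gripper_width: 85.4
grasp_force: 0.0
```

>>> send_rows([
  {"gripper": -1,"x": 1.42,"y": 3.36,"z": 0,"ax": 0,"ay": 0,"az": 0},
  {"gripper": -1,"x": 1.42,"y": 3.36,"z": 0,"ax": 0,"ay": 0,"az": 0},
  {"gripper": -1,"x": 1.42,"y": 3.36,"z": 0,"ax": 0,"ay": 0,"az": 0},
  {"gripper": -1,"x": 1.42,"y": 3.36,"z": 0,"ax": 0,"ay": 0,"az": 0},
  {"gripper": -1,"x": 1.42,"y": 3.36,"z": 0,"ax": 0,"ay": 0,"az": 0},
])

```text
clock: 14.48
position: [500.8, 160.1, 232.4]
ee_rot: [-0.03, 1.0, 0.0, 0.0]
contact_force: [-0.0, -0.0, -0.3]
gripper_width: 85.3
grasp_force: 0.0
```

>>> send_rows([
  {"gripper": -1,"x": 1.42,"y": 3.36,"z": 0,"ax": 0,"ay": 0,"az": 0},
  {"gripper": -1,"x": 1.42,"y": 3.36,"z": 0,"ax": 0,"ay": 0,"az": 0},
  {"gripper": -1,"x": 1.42,"y": 3.36,"z": 0,"ax": 0,"ay": 0,"az": 0},
  {"gripper": -1,"x": 1.42,"y": 3.36,"z": 0,"ax": 0,"ay": 0,"az": 0},
  {"gripper": -1,"x": 1.42,"y": 3.36,"z": 0,"ax": 0,"ay": 0,"az": 0},
])

```text
clock: 14.9
position: [419.7, 323.6, 232.4]
ee_rot: [-0.03, 1.0, 0.0, 0.0]
contact_force: [0.3, 0.2, -0.2]
gripper_width: 85.6
grasp_force: 0.0
```

>>> send_rows([
  {"gripper": -1,"x": 0,"y": 0,"z": 0,"ax": 0,"ay": 0,"az": 5.3},
  {"gripper": -1,"x": 0,"y": 0,"z": 0,"ax": 0,"ay": 0,"az": 5.3},
  {"gripper": -1,"x": 0,"y": 0,"z": 0,"ax": 0,"ay": 0,"az": 5.4},
  {"gripper": -1,"x": 0,"y": 0,"z": 0,"ax": 0,"ay": 0,"az": 0},
  {"gripper": -1,"x": 0,"y": 0,"z": 0,"ax": 0,"ay": 0,"az": 0},
])

```text
clock: 15.32
position: [420.8, 322.2, 232.2]
ee_rot: [0.108, 0.994, -0.0, -0.0]
contact_force: [0.7, 0.6, -1.0]
gripper_width: 85.4
grasp_force: 0.0
```

```bash
python3 - <<'E'
from h import *
p,d,m=snap('wrist','w4'); print('A');flask(p,d,m,(320,480,230,420)); print('B');flask(p,d,m,(500,680,230,460));go((400,322,20),77)
t,dt,mt=snap('top')
a=np.hstack([cv2.resize(p[:, :],(480,300)),cv2.resize(t[160:260,260:400],(320,229),interpolation=cv2.INTER_CUBIC).repeat(1,0) if 0 else cv2.copyMakeBorder(cv2.resize(t[160:260,260:400],(320,229)),0,71,0,0,0)])
cv2.imwrite('pics/w4_c.png',cv2.cvtColor(a,cv2.COLOR_RGB2BGR))
E
```

```text
A
red [358.4 335.4  24.4] top (array([412.4, 324.2]), array([82.4, 44.4]), -11.71441650390625) 28.44929094732089 axis cap->body -11.70292032272348 dist 55.09711794972488
B
red [532.2 352.6  24.6] top (array([586.2, 346.9]), array([82.5, 44.1]), -7.224586486816406) 28.296476745394926 axis cap->body -6.039976279244592 dist 54.390440279145686
pos [420.9 322.  232.3] yang 77.6 tilt 0.0 az 0.57 shift_cm [ 2.  -0.5 21.2]
```

View pics/w4_c.png

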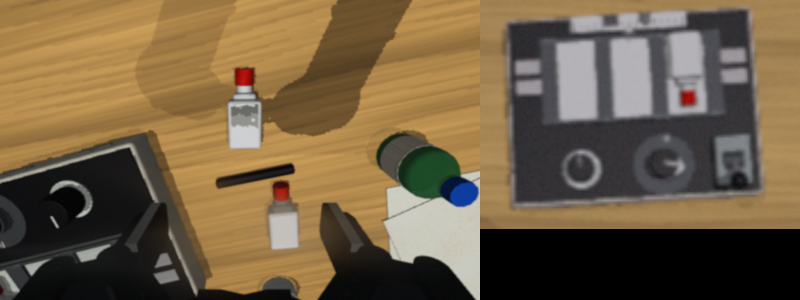

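The small picture shows the first flask lying in the right-hand bay at (687,75). In the wrist view flask A is at (245,110), the marker at (255,175) and flask B at (283,215), neither flask displaced. Grasping A.

>>> send_rows([
  {"gripper": -1,"x": 0.46,"y": 0.05,"z": 4,"ax": 0,"ay": 0,"az": -0.7},
  {"gripper": -1,"x": 0,"y": 0,"z": 4,"ax": 0,"ay": 0,"az": 0},
  {"gripper": -1,"x": 0,"y": 0,"z": 4,"ax": 0,"ay": 0,"az": 0},
  {"gripper": -1,"x": 0,"y": 0,"z": 4,"ax": 0,"ay": 0,"az": 0},
  {"gripper": -1,"x": 0,"y": 0,"z": 3,"ax": 0,"ay": 0,"az": 0},
])

```text
clock: 15.83
position: [415.8, 322.3, 39.6]
ee_rot: [0.103, 0.995, -0.001, -0.001]
contact_force: [0.9, -0.1, 0.4]
gripper_width: 85.4
grasp_force: 0.0
```

>>> send_rows([
  {"gripper": -1,"x": 0,"y": 0,"z": 2,"ax": 0,"ay": 0,"az": 0},
  {"gripper": -1,"x": 0,"y": 0,"z": 1.4,"ax": 0,"ay": 0,"az": 0},
  {"gripper": -1,"x": 0,"y": 0,"z": 0,"ax": 0,"ay": 0,"az": 0},
  {"gripper": 0,"x": 0,"y": 0,"z": 0,"ax": 0,"ay": 0,"az": 0},
  {"gripper": 1,"x": 0,"y": 0,"z": 0,"ax": 0,"ay": 0,"az": 0},
])

```text
clock: 16.25
position: [417.2, 324.3, 9.3]
ee_rot: [0.103, 0.995, 0.001, 0.001]
contact_force: [0.9, -0.1, -0.3]
gripper_width: 63.9
grasp_force: 0.0
```

>>> send_rows([
  {"gripper": 1,"x": 0,"y": 0,"z": 0,"ax": 0,"ay": 0,"az": 0},
  {"gripper": 1,"x": 0,"y": 0,"z": 0,"ax": 0,"ay": 0,"az": 0},
  {"gripper": 1,"x": 0,"y": 0,"z": 0,"ax": 0,"ay": 0,"az": 0},
  {"gripper": 1,"x": 0,"y": 0,"z": 0,"ax": 0,"ay": 0,"az": 0},
  {"gripper": 1,"x": 0,"y": 0,"z": 0,"ax": 0,"ay": 0,"az": 0},
])

```text
clock: 16.67
position: [417.4, 324.7, 10.1]
ee_rot: [0.103, 0.995, 0.001, 0.001]
contact_force: [0.4, -0.2, 6.9]
gripper_width: 43.7
grasp_force: 63.6
```

>>> send_rows([
  {"gripper": 1,"x": 0,"y": 0,"z": -1,"ax": 0,"ay": 0,"az": 0},
  {"gripper": 1,"x": 0,"y": 0,"z": -3.5,"ax": 0,"ay": 0,"az": 0},
  {"gripper": 1,"x": 0,"y": 0,"z": -3.5,"ax": 0,"ay": 0,"az": -5},
  {"gripper": 1,"x": 0,"y": 0,"z": -3.5,"ax": 0,"ay": 0,"az": -5},
  {"gripper": 1,"x": 0,"y": 0,"z": -3.5,"ax": 0,"ay": 0,"az": -5.2},
])

```text
clock: 17.08
position: [416.0, 322.9, 160.5]
ee_rot: [-0.031, 1.0, -0.0, -0.0]
contact_force: [0.5, -0.1, -1.0]
gripper_width: 43.3
grasp_force: 62.8
```

```bash
python3 - <<'E'
from h import *
s=arm.read_state(); print(s['gripper_width'],s['grasp_force'])
held('mid')
E
```

```text
43.30554477614905 62.76023268699646
cap in tool frame x [49.5 59.8 69.1] y [-11.6  -1.2   9.3] z [-17.6 -15.4  -9.2] 3228
origin offset along tool x 16.071990222353392
goal [610.9   9.4]
pos [419.5 326.3 168.4] yang 93.9 tilt 0.84 az 0.41 shift_cm [-17.1 -32.9   9.1]
```

>>> send_rows([
  {"gripper": 1,"x": -1.75,"y": -3.25,"z": 0,"ax": 0,"ay": 0,"az": 0},
  {"gripper": 1,"x": -1.75,"y": -3.25,"z": 0,"ax": 0,"ay": 0,"az": 0},
  {"gripper": 1,"x": -1.75,"y": -3.25,"z": 0,"ax": 0,"ay": 0,"az": 0},
  {"gripper": 1,"x": -1.75,"y": -3.25,"z": 0,"ax": 0,"ay": 0,"az": 0},
  {"gripper": 1,"x": -1.75,"y": -3.25,"z": 0,"ax": 0,"ay": 0,"az": 0},
])

```text
clock: 17.55
position: [513.5, 164.8, 158.8]
ee_rot: [-0.029, 1.0, 0.0, 0.0]
contact_force: [0.4, 0.5, -0.2]
gripper_width: 43.5
grasp_force: 62.8
```

>>> send_rows([
  {"gripper": 1,"x": -1.75,"y": -3.25,"z": 0,"ax": 0,"ay": 0,"az": 0},
  {"gripper": 1,"x": -1.75,"y": -3.25,"z": 0,"ax": 0,"ay": 0,"az": 0},
  {"gripper": 1,"x": -1.75,"y": -3.25,"z": 0,"ax": 0,"ay": 0,"az": 0},
  {"gripper": 1,"x": -1.75,"y": -3.25,"z": 0,"ax": 0,"ay": 0,"az": 0},
  {"gripper": 1,"x": -1.75,"y": -3.25,"z": 0,"ax": 0,"ay": 0,"az": 0},
])

```text
clock: 17.97
position: [610.4, 7.6, 158.6]
ee_rot: [-0.029, 1.0, 0.0, -0.0]
contact_force: [1.1, 1.8, -1.6]
gripper_width: 43.8
grasp_force: 62.8
```

>>> send_rows([
  {"gripper": 1,"x": 0,"y": 0,"z": 0,"ax": 0,"ay": 0,"az": 0},
  {"gripper": 1,"x": 0,"y": 0,"z": 0,"ax": 0,"ay": 0,"az": 0},
  {"gripper": 1,"x": 0,"y": 0,"z": 0,"ax": 0,"ay": 0,"az": 0},
])

```text
clock: 18.22
position: [609.5, 9.2, 158.1]
ee_rot: [-0.029, 1.0, 0.0, -0.0]
contact_force: [-0.5, 0.1, -1.0]
gripper_width: 43.6
grasp_force: 62.8
```

```bash
python3 - <<'E'
from h import *
held('mid')
E
```

```text
cap in tool frame x [49.6 59.9 69.4] y [-11.2  -0.1  10.6] z [-17.5 -15.2  -9.4] 3425
origin offset along tool x 16.41082100462458
goal [611.3   9.3]
pos [609.5   9.8 158.3] yang 93.4 tilt 0.04 az -0.14 shift_cm [-0.2 -0.1  8.2]
```

>>> send_rows([
  {"gripper": 1,"x": -0.15,"y": -0.05,"z": 3,"ax": 0,"ay": 0,"az": 0},
  {"gripper": 1,"x": 0,"y": 0,"z": 2.5,"ax": 0,"ay": 0,"az": 0},
  {"gripper": 1,"x": 0,"y": 0,"z": 1.3,"ax": 0,"ay": 0,"az": 0},
  {"gripper": 1,"x": 0,"y": 0,"z": 0.5,"ax": 0,"ay": 0,"az": 0},
  {"gripper": 1,"x": 0,"y": 0,"z": 0,"ax": 0,"ay": 0,"az": 0},
])

```text
clock: 18.68
position: [610.6, 10.0, 84.3]
ee_rot: [-0.03, 1.0, -0.0, -0.001]
contact_force: [0.2, 0.3, -1.1]
gripper_width: 43.6
grasp_force: 62.8
```

>>> send_rows([
  {"gripper": 1,"x": 0,"y": 0,"z": 0.3,"ax": 0,"ay": 0,"az": 0},
  {"gripper": 1,"x": 0,"y": 0,"z": 0.2,"ax": 0,"ay": 0,"az": 0},
  {"gripper": 1,"x": 0,"y": 0,"z": 0.1,"ax": 0,"ay": 0,"az": 0},
  {"gripper": 1,"x": 0,"y": 0,"z": 0,"ax": 0,"ay": 0,"az": 0},
])

```text
clock: 19.02
position: [612.2, 9.2, 80.2]
ee_rot: [-0.029, 1.0, 0.0, 0.001]
contact_force: [0.3, 0.2, 0.2]
gripper_width: 43.4
grasp_force: 62.8
```

>>> send_rows([
  {"gripper": 1,"x": 0,"y": 0,"z": 0.15,"ax": 0,"ay": 0,"az": 0},
  {"gripper": 1,"x": 0,"y": 0,"z": 0.1,"ax": 0,"ay": 0,"az": 0},
  {"gripper": 1,"x": 0,"y": 0,"z": 0,"ax": 0,"ay": 0,"az": 0},
])

```text
clock: 19.27
position: [612.3, 9.2, 80.1]
ee_rot: [-0.03, 1.0, 0.0, 0.001]
contact_force: [-4.6, 1.0, 11.7]
gripper_width: 43.6
grasp_force: 64.2
```

>>> send_rows([
  {"gripper": -0.5,"x": 0,"y": 0,"z": 0,"ax": 0,"ay": 0,"az": 0},
  {"gripper": -0.5,"x": 0,"y": 0,"z": 0,"ax": 0,"ay": 0,"az": 0},
  {"gripper": -0.5,"x": 0,"y": 0,"z": 0,"ax": 0,"ay": 0,"az": 0},
  {"gripper": -0.5,"x": 0,"y": 0,"z": -1.5,"ax": 0,"ay": 0,"az": 0},
  {"gripper": -0.5,"x": 0,"y": 0,"z": -3.5,"ax": 0,"ay": 0,"az": 0},
])

```text
clock: 19.68
position: [608.2, 8.3, 122.0]
ee_rot: [-0.029, 1.0, -0.001, -0.006]
contact_force: [0.1, 1.2, -0.1]
gripper_width: 64.2
grasp_force: 0.0
```

>>> send_rows([
  {"gripper": -0.5,"x": 0,"y": 0,"z": -3.5,"ax": 0,"ay": 0,"az": 0},
  {"gripper": -1,"x": 0,"y": 0,"z": -3.5,"ax": 0,"ay": 0,"az": 0},
  {"gripper": -1,"x": 0,"y": 0,"z": -3.5,"ax": 0,"ay": 0,"az": 0},
  {"gripper": -1,"x": 0.06,"y": 3.38,"z": 0,"ax": 0,"ay": 0,"az": 0},
  {"gripper": -1,"x": 0.06,"y": 3.38,"z": 0,"ax": 0,"ay": 0,"az": 0},
])

```text
clock: 20.1
position: [607.9, 76.0, 235.0]
ee_rot: [-0.027, 1.0, 0.001, 0.003]
contact_force: [0.2, 1.0, -1.5]
gripper_width: 85.4
grasp_force: 0.0
```

>>> send_rows([
  {"gripper": -1,"x": 0.06,"y": 3.38,"z": 0,"ax": 0,"ay": 0,"az": 0},
  {"gripper": -1,"x": 0.06,"y": 3.38,"z": 0,"ax": 0,"ay": 0,"az": 0},
  {"gripper": -1,"x": 0.06,"y": 3.38,"z": 0,"ax": 0,"ay": 0,"az": 0},
  {"gripper": -1,"x": 0.06,"y": 3.38,"z": 0,"ax": 0,"ay": 0,"az": 0},
  {"gripper": -1,"x": 0.06,"y": 3.38,"z": 0,"ax": 0,"ay": 0,"az": 0},
])

```text
clock: 20.52
position: [593.3, 246.4, 231.5]
ee_rot: [-0.029, 1.0, -0.0, -0.0]
contact_force: [1.2, -0.1, -0.6]
gripper_width: 85.5
grasp_force: 0.0
```

>>> send_rows([
  {"gripper": -1,"x": 0.06,"y": 3.38,"z": 0,"ax": 0,"ay": 0,"az": 0},
  {"gripper": -1,"x": 0.06,"y": 3.38,"z": 0,"ax": 0,"ay": 0,"az": 0},
  {"gripper": -1,"x": 0.06,"y": 3.38,"z": 0,"ax": 0,"ay": 0,"az": 0},
  {"gripper": -1,"x": 0,"y": 0,"z": 0,"ax": 0,"ay": 0,"az": 5},
  {"gripper": -1,"x": 0,"y": 0,"z": 0,"ax": 0,"ay": 0,"az": 5},
])

```text
clock: 20.93
position: [585.3, 348.2, 230.5]
ee_rot: [0.059, 0.998, -0.001, -0.001]
contact_force: [0.5, -0.2, 0.5]
gripper_width: 85.6
grasp_force: 0.0
```

>>> send_rows([
  {"gripper": -1,"x": 0,"y": 0,"z": 0,"ax": 0,"ay": 0,"az": 0},
  {"gripper": -1,"x": 0,"y": 0,"z": 0,"ax": 0,"ay": 0,"az": 0},
  {"gripper": -1,"x": 0,"y": 0,"z": 0,"ax": 0,"ay": 0,"az": 0},
])

```text
clock: 21.18
position: [586.1, 345.6, 231.6]
ee_rot: [0.057, 0.998, -0.0, -0.0]
contact_force: [0.0, -0.2, -0.3]
gripper_width: 85.5
grasp_force: 0.0
```

```bash
python3 - <<'E'
from h import *
p,d,m=snap('wrist','w5'); print('B');flask(p,d,m,(480,680,230,460));go((590,346,9),83.5)
E
```

```text
B
red [532.1 353.2  24.5] top (array([585.3, 348. ]), array([82.9, 44.6]), -7.351921081542969) 28.455877116200725 axis cap->body -5.6555604841422955 dist 53.42416562008973
pos [586.1 345.5 231.8] yang 83.4 tilt 0.01 az -0.11 shift_cm [-0.4  0.1 22.3]
```

>>> send_rows([
  {"gripper": -1,"x": -0.37,"y": 0.16,"z": 4,"ax": 0,"ay": 0,"az": 0},
  {"gripper": -1,"x": 0,"y": 0,"z": 4,"ax": 0,"ay": 0,"az": 0},
  {"gripper": -1,"x": 0,"y": 0,"z": 4,"ax": 0,"ay": 0,"az": 0},
  {"gripper": -1,"x": 0,"y": 0,"z": 4,"ax": 0,"ay": 0,"az": 0},
  {"gripper": -1,"x": 0,"y": 0,"z": 3,"ax": 0,"ay": 0,"az": 0},
])

```text
clock: 21.65
position: [588.8, 345.6, 38.6]
ee_rot: [0.058, 0.998, -0.001, -0.001]
contact_force: [-0.3, 0.3, -0.8]
gripper_width: 85.3
grasp_force: 0.0
```

>>> send_rows([
  {"gripper": -1,"x": 0,"y": 0,"z": 2,"ax": 0,"ay": 0,"az": 0},
  {"gripper": -1,"x": 0,"y": 0,"z": 1.4,"ax": 0,"ay": 0,"az": 0},
  {"gripper": -1,"x": 0,"y": 0,"z": 0,"ax": 0,"ay": 0,"az": 0},
  {"gripper": 0,"x": 0,"y": 0,"z": 0,"ax": 0,"ay": 0,"az": 0},
  {"gripper": 1,"x": 0,"y": 0,"z": 0,"ax": 0,"ay": 0,"az": 0},
])

```text
clock: 22.07
position: [590.9, 347.6, 9.3]
ee_rot: [0.058, 0.998, 0.001, 0.001]
contact_force: [0.9, -1.0, 1.3]
gripper_width: 64.0
grasp_force: 0.0
```

>>> send_rows([
  {"gripper": 1,"x": 0,"y": 0,"z": 0,"ax": 0,"ay": 0,"az": 0},
  {"gripper": 1,"x": 0,"y": 0,"z": 0,"ax": 0,"ay": 0,"az": 0},
  {"gripper": 1,"x": 0,"y": 0,"z": 0,"ax": 0,"ay": 0,"az": 0},
  {"gripper": 1,"x": 0,"y": 0,"z": 0,"ax": 0,"ay": 0,"az": 0},
  {"gripper": 1,"x": 0,"y": 0,"z": 0,"ax": 0,"ay": 0,"az": 0},
])

```text
clock: 22.48
position: [590.9, 348.1, 10.1]
ee_rot: [0.058, 0.998, 0.001, 0.002]
contact_force: [-0.7, 1.2, 6.6]
gripper_width: 43.8
grasp_force: 63.6
```

>>> send_rows([
  {"gripper": 1,"x": 0,"y": 0,"z": -1,"ax": 0,"ay": 0,"az": 0},
  {"gripper": 1,"x": 0,"y": 0,"z": -3.5,"ax": 0,"ay": 0,"az": 0},
  {"gripper": 1,"x": 0,"y": 0,"z": -3.5,"ax": 0,"ay": 0,"az": 0},
  {"gripper": 1,"x": 0,"y": 0,"z": -3.5,"ax": 0,"ay": 0,"az": -5},
  {"gripper": 1,"x": 0,"y": 0,"z": -3.5,"ax": 0,"ay": 0,"az": -5},
])

```text
clock: 22.9
position: [589.3, 346.7, 159.5]
ee_rot: [-0.031, 1.0, -0.0, -0.0]
contact_force: [0.5, 1.5, -0.4]
gripper_width: 43.5
grasp_force: 62.7
```

>>> send_rows([
  {"gripper": 1,"x": 0,"y": 0,"z": 0,"ax": 0,"ay": 0,"az": 0},
  {"gripper": 1,"x": 0,"y": 0,"z": 0,"ax": 0,"ay": 0,"az": 0},
  {"gripper": 1,"x": 0,"y": 0,"z": 0,"ax": 0,"ay": 0,"az": 0},
])

```text
clock: 23.15
position: [589.0, 346.8, 157.5]
ee_rot: [-0.029, 1.0, -0.0, -0.001]
contact_force: [-0.1, -0.0, -0.8]
gripper_width: 43.4
grasp_force: 62.8
```

```bash
python3 - <<'E'
from h import *
held('pos')
E
```

```text
cap in tool frame x [48.3 58.6 67.9] y [-11.5  -0.9   9.2] z [-17.6 -15.5  -9.3] 3162
origin offset along tool x 14.850711612380053
goal [604.8  89.1]
pos [588.8 346.5 156.4] yang 93.3 tilt 0.18 az -0.2 shift_cm [ -0.1 -25.8   8.1]
```

>>> send_rows([
  {"gripper": 1,"x": 0,"y": -3.2,"z": 0,"ax": 0,"ay": 0,"az": -0.2},
  {"gripper": 1,"x": 0,"y": -3.2,"z": 0,"ax": 0,"ay": 0,"az": 0},
  {"gripper": 1,"x": 0,"y": -3.2,"z": 0,"ax": 0,"ay": 0,"az": 0},
  {"gripper": 1,"x": 0,"y": -3.2,"z": 0,"ax": 0,"ay": 0,"az": 0},
  {"gripper": 1,"x": 0,"y": -3.2,"z": 0,"ax": 0,"ay": 0,"az": 0},
])

```text
clock: 23.62
position: [598.4, 185.6, 155.6]
ee_rot: [-0.031, 1.0, -0.001, -0.002]
contact_force: [0.5, 0.5, -1.1]
gripper_width: 43.7
grasp_force: 62.7
```

>>> send_rows([
  {"gripper": 1,"x": 0,"y": -3.2,"z": 0,"ax": 0,"ay": 0,"az": 0},
  {"gripper": 1,"x": 0,"y": -3.2,"z": 0,"ax": 0,"ay": 0,"az": 0},
  {"gripper": 1,"x": -0.1,"y": -3.4,"z": 0,"ax": 0,"ay": 0,"az": 0},
  {"gripper": 1,"x": 0,"y": 0,"z": 0,"ax": 0,"ay": 0,"az": 0},
  {"gripper": 1,"x": 0,"y": 0,"z": 0,"ax": 0,"ay": 0,"az": 0},
])

```text
clock: 24.03
position: [605.8, 87.7, 156.0]
ee_rot: [-0.029, 1.0, -0.001, -0.002]
contact_force: [-0.4, 0.8, -0.7]
gripper_width: 43.7
grasp_force: 62.8
```

```bash
python3 - <<'E'
from h import *
p,d,m=held('pos')
r=tool()
C=cloud(m,d); print('pocket edges check below')
cv2.imwrite('pics/w6_c.png',cv2.cvtColor(p,cv2.COLOR_RGB2BGR))
E
```

```text
cap in tool frame x [48.4 58.7 68.2] y [-11.1  -0.2  10.7] z [-17.6 -15.3  -9.5] 3368
origin offset along tool x 15.18711384381426
goal [605.2  89.1]
pos [606.   88.9 156.3] yang 93.4 tilt 0.17 az -0.05 shift_cm [0.1 0.  8. ]
pocket edges check below
```

View pics/w6_c.png

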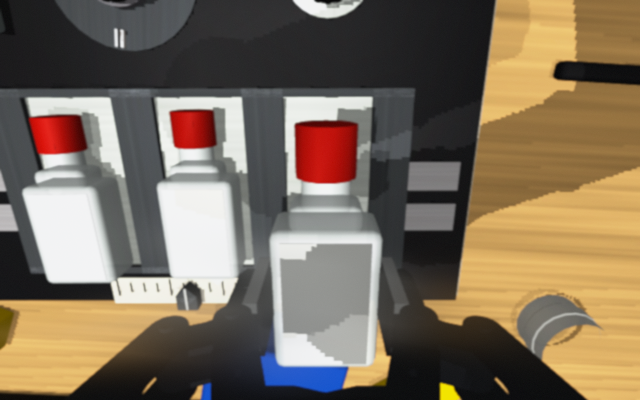

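Flasks lie in the left two bays, at (70,200) and (200,200); the held one at (325,250) is over the third bay. Lowering it.

>>> send_rows([
  {"gripper": 1,"x": 0.05,"y": 0,"z": 3,"ax": 0,"ay": 0,"az": 0},
  {"gripper": 1,"x": 0,"y": 0,"z": 2.5,"ax": 0,"ay": 0,"az": 0},
  {"gripper": 1,"x": 0,"y": 0,"z": 1.3,"ax": 0,"ay": 0,"az": 0},
  {"gripper": 1,"x": 0,"y": 0,"z": 0.4,"ax": 0,"ay": 0,"az": 0},
  {"gripper": 1,"x": 0,"y": 0,"z": 0,"ax": 0,"ay": 0,"az": 0},
])

```text
clock: 24.5
position: [605.3, 90.6, 83.9]
ee_rot: [-0.032, 0.999, -0.001, -0.002]
contact_force: [0.8, 0.9, -0.2]
gripper_width: 43.5
grasp_force: 62.7
```

>>> send_rows([
  {"gripper": 1,"x": 0,"y": 0,"z": 0.3,"ax": 0,"ay": 0,"az": 0},
  {"gripper": 1,"x": 0,"y": 0,"z": 0.2,"ax": 0,"ay": 0,"az": 0},
  {"gripper": 1,"x": 0,"y": 0,"z": 0.1,"ax": 0,"ay": 0,"az": 0},
  {"gripper": 1,"x": 0,"y": 0,"z": 0,"ax": 0,"ay": 0,"az": 0},
])

```text
clock: 24.83
position: [606.5, 89.9, 80.4]
ee_rot: [-0.031, 1.0, 0.0, 0.0]
contact_force: [-0.6, 0.9, -0.6]
gripper_width: 43.8
grasp_force: 62.7
```

>>> send_rows([
  {"gripper": 1,"x": 0,"y": 0,"z": 0.15,"ax": 0,"ay": 0,"az": 0},
  {"gripper": 1,"x": 0,"y": 0,"z": 0,"ax": 0,"ay": 0,"az": 0},
  {"gripper": -0.5,"x": 0,"y": 0,"z": 0,"ax": 0,"ay": 0,"az": 0},
  {"gripper": -0.5,"x": 0,"y": 0,"z": 0,"ax": 0,"ay": 0,"az": 0},
  {"gripper": -0.5,"x": 0,"y": 0,"z": 0,"ax": 0,"ay": 0,"az": 0},
])

```text
clock: 25.25
position: [606.4, 89.7, 78.5]
ee_rot: [-0.031, 1.0, 0.0, 0.0]
contact_force: [-0.7, -0.5, -0.3]
gripper_width: 64.1
grasp_force: 0.0
```

>>> send_rows([
  {"gripper": -0.5,"x": 0,"y": 0,"z": -1.5,"ax": 0,"ay": 0,"az": 0},
  {"gripper": -0.5,"x": 0,"y": 0,"z": -3.5,"ax": 0,"ay": 0,"az": 0},
  {"gripper": -0.5,"x": 0,"y": 0,"z": -3.5,"ax": 0,"ay": 0,"az": 0},
  {"gripper": -0.5,"x": 0,"y": 0,"z": -3.5,"ax": 0,"ay": 0,"az": 0},
  {"gripper": -0.5,"x": 0,"y": 0,"z": -3.5,"ax": 0,"ay": 0,"az": 0},
])

```text
clock: 25.67
position: [605.9, 89.5, 234.9]
ee_rot: [-0.031, 1.0, -0.0, -0.0]
contact_force: [0.1, 0.3, 0.7]
gripper_width: 63.8
grasp_force: 0.0
```

>>> send_rows([
  {"gripper": -0.5,"x": 3,"y": 0,"z": -3,"ax": 0,"ay": 0,"az": 0},
  {"gripper": -0.5,"x": 3,"y": 0,"z": 0,"ax": 0,"ay": 0,"az": 0},
  {"gripper": -0.5,"x": 3,"y": 0,"z": 0,"ax": 0,"ay": 0,"az": 0},
  {"gripper": -0.5,"x": 3,"y": 0,"z": 0,"ax": 0,"ay": 0,"az": 0},
  {"gripper": -0.5,"x": 2.8,"y": -0.1,"z": 0,"ax": 0,"ay": 0,"az": 0},
])

```text
clock: 26.08
position: [457.4, 79.2, 262.7]
ee_rot: [-0.031, 1.0, 0.0, 0.0]
contact_force: [0.2, 0.7, -0.5]
gripper_width: 63.8
grasp_force: 0.0
```

>>> send_rows([
  {"gripper": -0.5,"x": 0,"y": 0,"z": 0,"ax": 0,"ay": 0,"az": 0},
  {"gripper": -0.5,"x": 0,"y": 0,"z": 0,"ax": 0,"ay": 0,"az": 0},
  {"gripper": -0.5,"x": 0,"y": 0,"z": 0,"ax": 0,"ay": 0,"az": 0},
])

```text
clock: 26.33
position: [459.7, 79.8, 263.2]
ee_rot: [-0.031, 1.0, 0.0, 0.001]
contact_force: [0.4, -0.4, 0.3]
gripper_width: 64.1
grasp_force: 0.0
```

```bash
python3 - <<'E'
from h import *
p,d,m=snap('wrist'); np.savez('w7.npz',d=d,p=p,**{k:np.array(v) for k,v in m.items()})
C=cloud(m,d); x,y,z=C[...,0],C[...,1],C[...,2]
k=(x>425)&(x<500)&(y>50)&(y<115)&(z>96)&(z<108); print('dtop',rect(C[k]),np.median(z[k]))
k=(x>425)&(x<500)&(y>-75)&(y<-10)&(z>100)&(z<112); print('ftop',rect(C[k]),np.median(z[k]))
print(np.array(arm.read_state()['joints'])); go((458.5,80,72),93.5)
u,v=pix(m,[665,0,72]); print(u,v)
u,v=int(u),int(v); a=p[max(0,v-60):v+60,max(0,u-80):u+80]; print(max(0,u-80),max(0,v-60),a.shape)
cv2.imwrite('pics/w7_c.png',cv2.cvtColor(cv2.resize(a,None,fx=5,fy=5,interpolation=cv2.INTER_CUBIC),cv2.COLOR_RGB2BGR))
E
```

```text
dtop (array([458.7,  80. ]), array([41.1, 39.6]), -77.99044609069824) 101.3249044052215
ftop (array([465.6, -38.9]), array([39.8, 39.7]), -10.331611633300781) 105.29174644185468
[ 0.5  0.1 -0.3  0.  -1.2 -2. ]
pos [460.   79.9 262.9] yang 93.5 tilt 0.04 az 0.04 shift_cm [ 0.2  0.  19.1]
244.94268595669408 341.2019070805124
164 281 (119, 160, 3)
```

View pics/w7_c.png

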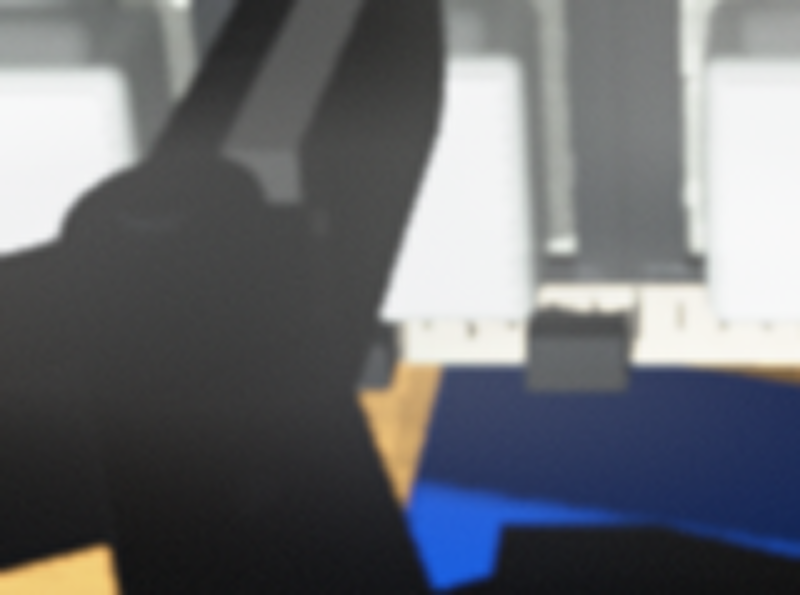

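The crop is mostly covered by the finger; it shows only the square clip, at (580,350). I'll turn the wrist counter-clockwise half a turn first, so that one grip can cover the whole clockwise turn.

>>> send_rows([
  {"gripper": -0.5,"x": 0,"y": 0,"z": 0,"ax": 0,"ay": 0,"az": -7.1},
  {"gripper": -0.5,"x": 0,"y": 0,"z": 0,"ax": 0,"ay": 0,"az": -7.1},
  {"gripper": -0.5,"x": 0,"y": 0,"z": 0,"ax": 0,"ay": 0,"az": -7.1},
  {"gripper": -0.5,"x": 0,"y": 0,"z": 0,"ax": 0,"ay": 0,"az": -7.1},
  {"gripper": -0.5,"x": 0,"y": 0,"z": 0,"ax": 0,"ay": 0,"az": -7.1},
])

```text
clock: 26.8
position: [460.2, 79.8, 262.2]
ee_rot: [-0.337, 0.942, -0.0, -0.0]
contact_force: [0.7, 0.0, -0.1]
gripper_width: 64.0
grasp_force: 0.0
```

>>> send_rows([
  {"gripper": -0.5,"x": 0,"y": 0,"z": 0,"ax": 0,"ay": 0,"az": -7.1},
  {"gripper": -0.5,"x": 0,"y": 0,"z": 0,"ax": 0,"ay": 0,"az": -7.1},
  {"gripper": -0.5,"x": 0,"y": 0,"z": 0,"ax": 0,"ay": 0,"az": -7.1},
  {"gripper": -0.5,"x": 0,"y": 0,"z": 0,"ax": 0,"ay": 0,"az": -7.1},
  {"gripper": -0.5,"x": 0,"y": 0,"z": 0,"ax": 0,"ay": 0,"az": -7.1},
])

```text
clock: 27.22
position: [460.2, 79.8, 262.2]
ee_rot: [-0.608, 0.794, 0.0, -0.001]
contact_force: [-0.1, 0.3, -0.5]
gripper_width: 64.0
grasp_force: 0.0
```

>>> send_rows([
  {"gripper": -0.5,"x": 0,"y": 0,"z": 0,"ax": 0,"ay": 0,"az": -7.1},
  {"gripper": -0.5,"x": 0,"y": 0,"z": 0,"ax": 0,"ay": 0,"az": -7.1},
  {"gripper": -0.5,"x": 0,"y": 0,"z": 0,"ax": 0,"ay": 0,"az": -7.1},
  {"gripper": -0.5,"x": 0,"y": 0,"z": 0,"ax": 0,"ay": 0,"az": -7.1},
  {"gripper": -0.5,"x": 0,"y": 0,"z": 0,"ax": 0,"ay": 0,"az": -7.1},
])

```text
clock: 27.63
position: [460.2, 79.8, 262.2]
ee_rot: [0.821, -0.571, -0.0, 0.0]
contact_force: [-0.2, -0.6, -0.4]
gripper_width: 63.9
grasp_force: 0.0
```

>>> send_rows([
  {"gripper": -0.5,"x": 0,"y": 0,"z": 0,"ax": 0,"ay": 0,"az": -7.1},
  {"gripper": -0.5,"x": 0,"y": 0,"z": 0,"ax": 0,"ay": 0,"az": -7.1},
  {"gripper": -0.5,"x": 0,"y": 0,"z": 0,"ax": 0,"ay": 0,"az": -7.1},
  {"gripper": -0.5,"x": 0,"y": 0,"z": 0,"ax": 0,"ay": 0,"az": -7.1},
  {"gripper": -0.5,"x": 0,"y": 0,"z": 0,"ax": 0,"ay": 0,"az": -7.1},
])

```text
clock: 28.05
position: [460.2, 79.8, 262.2]
ee_rot: [0.956, -0.294, -0.0, 0.0]
contact_force: [0.9, -0.5, 0.1]
gripper_width: 64.0
grasp_force: 0.0
```

>>> send_rows([
  {"gripper": -0.5,"x": 0,"y": 0,"z": 0,"ax": 0,"ay": 0,"az": -7.1},
  {"gripper": -0.5,"x": 0,"y": 0,"z": 0,"ax": 0,"ay": 0,"az": -7.1},
  {"gripper": -0.5,"x": 0,"y": 0,"z": 0,"ax": 0,"ay": 0,"az": -7.1},
  {"gripper": -0.5,"x": 0,"y": 0,"z": 0,"ax": 0,"ay": 0,"az": -7.1},
  {"gripper": -0.5,"x": 0,"y": 0,"z": 0,"ax": 0,"ay": 0,"az": -7.1},
])

```text
clock: 28.47
position: [460.3, 79.8, 262.2]
ee_rot: [1.0, 0.012, -0.0, 0.0]
contact_force: [-0.3, -0.4, -0.8]
gripper_width: 64.3
grasp_force: 0.0
```

>>> send_rows([
  {"gripper": -0.5,"x": 0,"y": 0,"z": 0,"ax": 0,"ay": 0,"az": 0},
  {"gripper": -0.5,"x": 0,"y": 0,"z": 0,"ax": 0,"ay": 0,"az": 0},
  {"gripper": -0.5,"x": 0,"y": 0,"z": 0,"ax": 0,"ay": 0,"az": 0},
])

```text
clock: 28.72
position: [459.6, 79.6, 262.4]
ee_rot: [1.0, 0.008, -0.0, 0.0]
contact_force: [0.3, -0.3, -0.1]
gripper_width: 64.2
grasp_force: 0.0
```

```bash
python3 - <<'E'
from h import *
print(np.array(arm.read_state()['joints'])); go((458.6,80,72),91)
t,dt,mt=snap('top'); C=cloud(mt,dt)
def pk(u0,u1,v0,v1,z0,z1):
    S=C[v0:v1,u0:u1].reshape(-1,3); S=S[(S[:,2]>z0)&(S[:,2]<z1)]; return rect(S)
# red caps from top as carriage reference
pi=t.astype(int); k=(pi[...,0]>100)&(pi[...,0]>2*pi[...,1])&(C[...,2]>80)
n,l,st,c=cv2.connectedComponentsWithStats(k.astype(np.uint8))
print([(np.round(C[l==i].mean(0),1),st[i,4]) for i in range(1,n) if st[i,4]>8])
E
```

```text
[ 0.5  0.1 -0.3  0.  -1.2  1.1]
pos [459.6  79.6 262.4] yang -89.1 tilt 0.04 az -0.13 shift_cm [-0.1 -0.1 19. ]
[(array([ 842.6, -668.9,  192.5]), np.int32(87)), (array([560.1, -72.5,  95.6]), np.int32(34)), (array([552.4,   6.6,  95.8]), np.int32(35))]
```

>>> send_rows([
  {"gripper": -0.5,"x": -0.1,"y": -0.05,"z": 4,"ax": 0,"ay": 0,"az": 0},
  {"gripper": -0.5,"x": 0,"y": 0,"z": 4,"ax": 0,"ay": 0,"az": 0},
  {"gripper": -0.5,"x": 0,"y": 0,"z": 4,"ax": 0,"ay": 0,"az": 0},
  {"gripper": -0.5,"x": 0,"y": 0,"z": 3,"ax": 0,"ay": 0,"az": 0},
  {"gripper": -0.5,"x": 0,"y": 0,"z": 2.3,"ax": 0,"ay": 0,"az": 0},
])

```text
clock: 29.18
position: [456.9, 79.4, 87.2]
ee_rot: [1.0, 0.008, -0.002, 0.001]
contact_force: [0.2, 0.0, -0.0]
gripper_width: 64.3
grasp_force: 0.0
```

>>> send_rows([
  {"gripper": -0.5,"x": 0,"y": 0,"z": 1.4,"ax": 0,"ay": 0,"az": 0},
  {"gripper": -0.5,"x": 0,"y": 0,"z": 0,"ax": 0,"ay": 0,"az": 0},
  {"gripper": -0.2,"x": 0,"y": 0,"z": 0,"ax": 0,"ay": 0,"az": 0},
  {"gripper": 0,"x": 0,"y": 0,"z": 0,"ax": 0,"ay": 0,"az": 0},
  {"gripper": 0,"x": 0,"y": 0,"z": 0,"ax": 0,"ay": 0,"az": 0},
])

```text
clock: 29.6
position: [459.2, 80.6, 77.1]
ee_rot: [1.0, 0.009, 0.001, -0.001]
contact_force: [-0.6, -0.3, 0.2]
gripper_width: 42.5
grasp_force: 0.0
```

>>> send_rows([
  {"gripper": 0.2,"x": 0,"y": 0,"z": 0,"ax": 0,"ay": 0,"az": 0},
  {"gripper": 1,"x": 0,"y": 0,"z": 0,"ax": 0,"ay": 0,"az": 0},
  {"gripper": 1,"x": 0,"y": 0,"z": 0,"ax": 0,"ay": 0,"az": 0},
  {"gripper": 1,"x": 0,"y": 0,"z": 0,"ax": 0,"ay": 0,"az": 0},
  {"gripper": 1,"x": 0,"y": 0,"z": 0,"ax": 0,"ay": 0,"az": 0},
])

```text
clock: 30.02
position: [459.1, 80.3, 77.5]
ee_rot: [1.0, 0.009, 0.002, -0.0]
contact_force: [-0.9, -1.8, 6.1]
gripper_width: 38.1
grasp_force: 59.9
```

>>> send_rows([
  {"gripper": 1,"x": 0,"y": 0,"z": 0,"ax": 0,"ay": 0,"az": 5},
  {"gripper": 1,"x": 0,"y": 0,"z": 0,"ax": 0,"ay": 0,"az": 5},
  {"gripper": 1,"x": 0,"y": 0,"z": 0,"ax": 0,"ay": 0,"az": 5},
  {"gripper": 1,"x": 0,"y": 0,"z": 0,"ax": 0,"ay": 0,"az": 5},
  {"gripper": 1,"x": 0,"y": 0,"z": 0,"ax": 0,"ay": 0,"az": 5},
])

```text
clock: 30.43
position: [459.2, 80.8, 77.5]
ee_rot: [0.978, -0.209, 0.002, -0.001]
contact_force: [-1.0, 1.8, 6.6]
gripper_width: 38.1
grasp_force: 59.9
```

>>> send_rows([
  {"gripper": 1,"x": 0,"y": 0,"z": 0,"ax": 0,"ay": 0,"az": 5},
  {"gripper": 1,"x": 0,"y": 0,"z": 0,"ax": 0,"ay": 0,"az": 5},
  {"gripper": 1,"x": 0,"y": 0,"z": 0,"ax": 0,"ay": 0,"az": 5},
  {"gripper": 1,"x": 0,"y": 0,"z": 0,"ax": 0,"ay": 0,"az": 5},
  {"gripper": 1,"x": 0,"y": 0,"z": 0,"ax": 0,"ay": 0,"az": 5},
])

```text
clock: 30.85
position: [459.6, 81.4, 77.6]
ee_rot: [0.909, -0.416, 0.001, -0.002]
contact_force: [-0.0, 2.9, 4.4]
gripper_width: 38.2
grasp_force: 59.8
```

```bash
cat >> h.py <<'E'
def caps():
    t,dt,mt=snap('top'); C=cloud(mt,dt); pi=t.astype(int); k=(pi[...,0]>100)&(pi[...,0]>2*pi[...,1])&(C[...,2]>80)&(C[...,2]<120)
    n,l,st,c=cv2.connectedComponentsWithStats(k.astype(np.uint8))
    print([(np.round(C[l==i].mean(0),1),st[i,4]) for i in range(1,n) if st[i,4]>8])
E
python3 - <<'E'
from h import *
caps(); s=arm.read_state(); print(s['contact_force'],s['wrist_torque'],s['gripper_width'],s['grasp_force']); go((459,80,75),90)
E
```

```text
[(array([560.2, -79.1,  95.3]), np.int32(34)), (array([548.9,  80. ,  94.8]), np.int32(31)), (array([552.6,  -0.2,  95.9]), np.int32(36))]
[-0.4  3.9  6. ] [ 0.7  0.4 -0.1] 38.42936147113871 59.91997539997101
pos [459.6  81.3  77.5] yang -139.3 tilt 0.29 az -49.31 shift_cm [-0.1  0.1  0.2]
```

>>> send_rows([
  {"gripper": 1,"x": 0,"y": 0,"z": 0,"ax": 0,"ay": 0,"az": 5},
  {"gripper": 1,"x": 0,"y": 0,"z": 0,"ax": 0,"ay": 0,"az": 5},
  {"gripper": 1,"x": 0,"y": 0,"z": 0,"ax": 0,"ay": 0,"az": 5},
  {"gripper": 1,"x": 0,"y": 0,"z": 0,"ax": 0,"ay": 0,"az": 5},
  {"gripper": 1,"x": 0,"y": 0,"z": 0,"ax": 0,"ay": 0,"az": 5},
])

```text
clock: 31.32
position: [460.2, 81.7, 77.6]
ee_rot: [0.798, -0.602, 0.001, -0.003]
contact_force: [-0.3, 4.4, 3.9]
gripper_width: 38.3
grasp_force: 59.8
```

>>> send_rows([
  {"gripper": 1,"x": 0,"y": 0,"z": 0,"ax": 0,"ay": 0,"az": 5},
  {"gripper": 1,"x": 0,"y": 0,"z": 0,"ax": 0,"ay": 0,"az": 5},
  {"gripper": 1,"x": 0,"y": 0,"z": 0,"ax": 0,"ay": 0,"az": 5},
  {"gripper": 1,"x": 0,"y": 0,"z": 0,"ax": 0,"ay": 0,"az": 5},
  {"gripper": 1,"x": 0,"y": 0,"z": 0,"ax": 0,"ay": 0,"az": 5},
])

```text
clock: 31.73
position: [460.9, 81.8, 77.6]
ee_rot: [-0.649, 0.761, -0.001, 0.004]
contact_force: [3.1, 2.2, 2.9]
gripper_width: 38.1
grasp_force: 59.8
```

>>> send_rows([
  {"gripper": 1,"x": 0,"y": 0,"z": 0,"ax": 0,"ay": 0,"az": 5},
  {"gripper": 1,"x": 0,"y": 0,"z": 0,"ax": 0,"ay": 0,"az": 5},
  {"gripper": 1,"x": 0,"y": 0,"z": 0,"ax": 0,"ay": 0,"az": 5},
  {"gripper": 1,"x": 0,"y": 0,"z": 0,"ax": 0,"ay": 0,"az": 5},
  {"gripper": 1,"x": 0,"y": 0,"z": 0,"ax": 0,"ay": 0,"az": 5},
])

```text
clock: 32.15
position: [461.5, 81.6, 77.6]
ee_rot: [-0.469, 0.883, -0.0, 0.004]
contact_force: [5.0, -0.1, 1.3]
gripper_width: 38.4
grasp_force: 60.0
```

>>> send_rows([
  {"gripper": 1,"x": 0,"y": 0,"z": 0,"ax": 0,"ay": 0,"az": 5},
  {"gripper": 1,"x": 0,"y": 0,"z": 0,"ax": 0,"ay": 0,"az": 5},
  {"gripper": 1,"x": 0,"y": 0,"z": 0,"ax": 0,"ay": 0,"az": 5},
  {"gripper": 1,"x": 0,"y": 0,"z": 0,"ax": 0,"ay": 0,"az": 5},
  {"gripper": 1,"x": 0,"y": 0,"z": 0,"ax": 0,"ay": 0,"az": 5},
])

```text
clock: 32.57
position: [461.9, 81.2, 77.6]
ee_rot: [-0.267, 0.964, 0.0, 0.005]
contact_force: [7.9, -2.7, -0.5]
gripper_width: 38.2
grasp_force: 60.1
```

>>> send_rows([
  {"gripper": 1,"x": 0,"y": 0,"z": 0,"ax": 0,"ay": 0,"az": 5},
  {"gripper": 1,"x": 0,"y": 0,"z": 0,"ax": 0,"ay": 0,"az": 5},
  {"gripper": 1,"x": 0,"y": 0,"z": 0,"ax": 0,"ay": 0,"az": 5},
  {"gripper": 1,"x": 0,"y": 0,"z": 0,"ax": 0,"ay": 0,"az": 5},
  {"gripper": 1,"x": 0,"y": 0,"z": 0,"ax": 0,"ay": 0,"az": 0},
])

```text
clock: 32.98
position: [462.1, 80.7, 77.6]
ee_rot: [-0.096, 0.995, 0.001, 0.004]
contact_force: [8.0, -4.8, -1.1]
gripper_width: 38.2
grasp_force: 60.2
```

>>> send_rows([
  {"gripper": 1,"x": 0,"y": 0,"z": 0,"ax": 0,"ay": 0,"az": 0},
  {"gripper": 1,"x": 0,"y": 0,"z": 0,"ax": 0,"ay": 0,"az": 0},
  {"gripper": 1,"x": 0,"y": 0,"z": 0,"ax": 0,"ay": 0,"az": 0},
])

```text
clock: 33.23
position: [462.1, 80.7, 77.6]
ee_rot: [-0.097, 0.995, 0.001, 0.004]
contact_force: [8.2, -5.1, -1.2]
gripper_width: 38.2
grasp_force: 60.2
```

```bash
python3 - <<'E'
from h import *
caps(); s=arm.read_state(); print(s['contact_force'],s['wrist_torque'],s['gripper_width'],s['grasp_force'],np.array(s['joints'])); go((459,80,75),90)
for c in ['scene','top','wrist']:
    p,d,m=snap(c,'z_'+c); print(c,'ptr',pix(m,[650,-13,72]),'clip',pix(m,[670,-13,72]))
E
```

```text
[(array([561.8, -95.8,  94.8]), np.int32(31)), (array([549. ,  63.9,  95.6]), np.int32(34)), (array([553.5, -16.5,  95.4]), np.int32(33))]
[ 9.  -4.9 -0.3] [-1.6 -2.3 -0.1] 38.14872350371027 60.22769272327423 [ 0.5  0.3 -0.6  0.  -0.7 -1.9]
pos [462.1  80.7  77.6] yang 101.2 tilt 0.52 az 11.19 shift_cm [ 0.3 -0.1  0.3]
scene ptr (np.float64(292.051326539505), np.float64(230.1906223665605)) clip (np.float64(288.215039383565), np.float64(234.09431527323062))
top ptr (np.float64(332.4353510037498), np.float64(176.89190283190177)) clip (np.float64(332.4553135298129), np.float64(171.08265057461043))
wrist ptr (np.float64(120.5607200272363), np.float64(502.3308603706598)) clip (np.float64(120.32818244391467), np.float64(522.6132194290068))
```

Turned about 170°: the caps moved -23 mm, and roughly -25.7 mm was needed. Letting go to look from above.

>>> send_rows([
  {"gripper": -0.5,"x": 0,"y": 0,"z": 0,"ax": 0,"ay": 0,"az": 0},
  {"gripper": -0.5,"x": 0,"y": 0,"z": 0,"ax": 0,"ay": 0,"az": 0},
  {"gripper": -0.5,"x": 0,"y": 0,"z": 0,"ax": 0,"ay": 0,"az": 0},
  {"gripper": -0.5,"x": 0,"y": 0,"z": -2,"ax": 0,"ay": 0,"az": 0},
  {"gripper": -0.5,"x": 0,"y": 0,"z": -4,"ax": 0,"ay": 0,"az": 0},
])

```text
clock: 33.85
position: [454.5, 78.7, 132.5]
ee_rot: [-0.096, 0.995, -0.002, -0.006]
contact_force: [0.8, 1.4, -1.0]
gripper_width: 64.2
grasp_force: 0.0
```

>>> send_rows([
  {"gripper": -0.5,"x": 0,"y": 0,"z": -4,"ax": 0,"ay": 0,"az": 3.8},
  {"gripper": -0.5,"x": 0,"y": 0,"z": -4,"ax": 0,"ay": 0,"az": 3.9},
  {"gripper": -0.5,"x": 0,"y": 0,"z": -3.5,"ax": 0,"ay": 0,"az": 0},
  {"gripper": -0.5,"x": -3.2,"y": -1.3,"z": 0,"ax": 0,"ay": 0,"az": 0},
  {"gripper": -0.5,"x": -3.2,"y": -1.3,"z": 0,"ax": 0,"ay": 0,"az": 0},
])

```text
clock: 34.27
position: [524.5, 58.6, 255.1]
ee_rot: [-0.031, 1.0, 0.002, 0.004]
contact_force: [-0.0, 0.3, -0.3]
gripper_width: 63.8
grasp_force: 0.0
```

>>> send_rows([
  {"gripper": -0.5,"x": -3.2,"y": -1.3,"z": 0,"ax": 0,"ay": 0,"az": 0},
  {"gripper": -0.5,"x": -3.2,"y": -1.3,"z": 0,"ax": 0,"ay": 0,"az": 0},
  {"gripper": -0.5,"x": -3.2,"y": -1.3,"z": 0,"ax": 0,"ay": 0,"az": 0},
  {"gripper": -0.5,"x": -3.2,"y": -1.3,"z": 0,"ax": 0,"ay": 0,"az": 0},
  {"gripper": -0.5,"x": -3.2,"y": -1.3,"z": 0,"ax": 0,"ay": 0,"az": 0},
])

```text
clock: 34.68
position: [688.0, 1.8, 250.4]
ee_rot: [-0.029, 1.0, 0.0, -0.0]
contact_force: [0.7, 0.7, 0.6]
gripper_width: 64.2
grasp_force: 0.0
```

>>> send_rows([
  {"gripper": -0.5,"x": -3.2,"y": -1.4,"z": 0,"ax": 0,"ay": 0,"az": 0},
  {"gripper": -0.5,"x": 0,"y": 0,"z": 0,"ax": 0,"ay": 0,"az": 0},
  {"gripper": -0.5,"x": 0,"y": 0,"z": 0,"ax": 0,"ay": 0,"az": 0},
  {"gripper": -0.5,"x": 0,"y": 0,"z": 0,"ax": 0,"ay": 0,"az": 0},
  {"gripper": -0.5,"x": 0,"y": 0,"z": 0,"ax": 0,"ay": 0,"az": 0},
])

```text
clock: 35.1
position: [718.9, -9.3, 251.5]
ee_rot: [-0.03, 1.0, 0.0, 0.0]
contact_force: [0.3, 0.2, 0.4]
gripper_width: 64.1
grasp_force: 0.0
```

```bash
cat >> h.py <<'E'
def ptrview(name):
    p,d,m=snap('wrist',name); np.savez(name+'.npz',d=d,p=p,**{k:np.array(v) for k,v in m.items()})
    u,v=pix(m,[660,-13,72]); u0,v0=int(u)-80,max(0,int(v)-60); print('crop origin',u0,v0,'clip est',pix(m,[670.6,-12.8,72]))
    cv2.imwrite(f'pics/{name}_c.png',cv2.cvtColor(cv2.resize(p[v0:v0+120,u0:u0+160],None,fx=5,fy=5,interpolation=cv2.INTER_CUBIC),cv2.COLOR_RGB2BGR))
E
python3 - <<'E'
from h import *
go((725,-8,250),93.5); ptrview('w8')
E
```

```text
pos [718.9  -9.3 251.5] yang 93.4 tilt 0.02 az -0.1 shift_cm [-0.6  0.1  0.1]
crop origin 245 49 clip est (np.float64(324.78696082787116), np.float64(121.90803654702765))
```

View pics/w8_c.png

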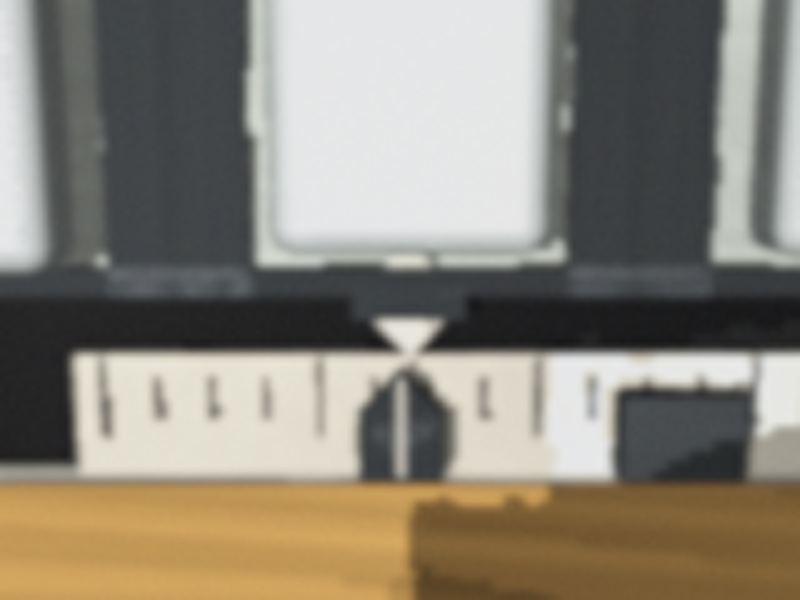

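The pointer nose tip is at about (410,352) and the pointed clip's tip at (405,369); the square clip at (685,430) is not it. About 1 mm remains; measuring it at sub-pixel level.

```bash
cat >> h.py <<'E'
def ptrmeas(name,yaw=3.5,u0=245,v0=49):
    p,d,m=load(name+'.npz'); g=cv2.cvtColor(p,cv2.COLOR_RGB2GRAY).astype(float)
    ex=np.array([np.cos(np.radians(yaw)),np.sin(np.radians(yaw))]); ey=np.array([-ex[1],ex[0]])
    # resample a rectified patch: imager x (rows) and y (cols), 0.25 mm
    o=np.array([655.,-13.]); xs=np.arange(-14,32,.5); ys=np.arange(-16,16,.25)
    mp=np.array([[pix(m,[*(o+a*ex+b*ey),72]) for b in ys] for a in xs],np.float32)
    r=cv2.remap(g.astype(np.float32),mp[...,0],mp[...,1],cv2.INTER_CUBIC)
    for i,a in enumerate(xs[::2]): print(round(a,1),' '.join(f'{int(t):3d}' for t in r[2*i,8:-8:4]))
    print(ys[8:-8:4]); return r,xs,ys
E
python3 - <<'E'
from h import *
r,xs,ys=ptrmeas('w8'); np.save('r.npy',r)
E
```

```text
-14.0 229 230 231 230 230 230 231 230 229 230 230 230 231 231 231 231 231 230 229 230 230 230 231 231 231 231 231 231
-13.0 230 230 230 231 231 230 230 229 230 230 231 230 230 230 230 231 231 230 231 231 230 231 229 230 230 231 230 230
-12.0 230 230 230 230 231 231 231 230 230 231 231 230 230 230 230 231 231 230 231 230 230 230 230 230 230 230 229 229
-11.0 230 230 230 231 230 231 230 231 231 231 231 230 231 230 230 230 230 231 231 230 230 230 230 231 230 231 230 230
-10.0 230 231 231 231 230 231 231 231 230 230 230 230 230 231 230 230 231 231 231 231 231 231 230 230 231 231 230 230
-9.0 230 230 230 229 230 230 229 230 230 230 230 230 231 230 230 231 230 229 230 230 230 230 230 230 229 230 231 230
-8.0 227 227 227 227 227 227 227 227 227 227 227 228 227 227 227 227 227 227 227 227 227 227 227 227 227 227 227 227
-7.0 215 215 215 215 216 216 215 215 216 216 216 216 216 216 216 216 216 216 215 216 217 215 216 216 216 216 216 216
-6.0 200 199 199 199 199 199 199 198 199 200 199 199 200 200 200 201 201 201 203 204 203 202 202 202 201 200 201 201
-5.0 182 181 180 179 179 178 180 179 179 1
[... 3719 characters left out ...]
7 102  69  71  80  80  88 132 172 149  97  79  80  79  68  65  77 107 157 200 217 217 217
28.0 215 221 220 219 207 166 103  69  71  80  80  90 133 172 152 101  79  75  73  66  64  76 106 156 199 216 218 218
29.0 219 221 220 219 207 165 102  66  66  71  75  87 132 172 150  98  73  68  64  61  64  77 107 153 199 216 217 217
30.0 220 220 220 219 207 167 102  65  62  65  67  84 131 171 147  90  66  62  62  60  61  76 107 154 199 217 218 219
31.0 221 220 220 219 210 174 108  66  62  62  63  79 131 170 144  86  63  60  60  59  62  76 109 158 200 217 219 219
[-14. -13. -12. -11. -10.  -9.  -8.  -7.  -6.  -5.  -4.  -3.  -2.  -1.
   0.   1.   2.   3.   4.   5.   6.   7.   8.   9.  10.  11.  12.  13.]
```

>>> send_rows([
  {"gripper": -0.5,"x": 0,"y": -0.4,"z": 3.5,"ax": 0,"ay": 0,"az": 0},
  {"gripper": -0.5,"x": 0,"y": 0,"z": 3.5,"ax": 0,"ay": 0,"az": 0},
  {"gripper": -0.5,"x": 0,"y": 0,"z": 3.5,"ax": 0,"ay": 0,"az": 0},
  {"gripper": -0.5,"x": 0,"y": 0,"z": 2.5,"ax": 0,"ay": 0,"az": 0},
  {"gripper": -0.5,"x": 0,"y": 0,"z": 0,"ax": 0,"ay": 0,"az": 0},
])

```text
clock: 35.57
position: [715.3, -13.3, 114.9]
ee_rot: [-0.029, 1.0, 0.0, -0.006]
contact_force: [-0.7, 0.4, -1.9]
gripper_width: 63.9
grasp_force: 0.0
```

>>> send_rows([
  {"gripper": -0.5,"x": 0,"y": 0,"z": 0,"ax": 0,"ay": 0,"az": 0},
  {"gripper": -0.5,"x": 0,"y": 0,"z": 0,"ax": 0,"ay": 0,"az": 0},
  {"gripper": -0.5,"x": 0,"y": 0,"z": 0,"ax": 0,"ay": 0,"az": 0},
])

```text
clock: 35.82
position: [721.6, -13.4, 124.5]
ee_rot: [-0.03, 1.0, 0.0, 0.003]
contact_force: [0.8, 0.1, -0.5]
gripper_width: 64.1
grasp_force: 0.0
```

```bash
python3 - <<'E'
from h import *
go((719,-13,120),93.5)
p,d,m=snap('wrist'); np.savez('w9.npz',d=d,p=p,**{k:np.array(v) for k,v in m.items()})
u,v=pix(m,[665,-13,72]); u0,v0=int(u)-40,max(0,int(v)-40); print(u0,v0,m['cx'])
cv2.imwrite('pics/w9_c.png',cv2.cvtColor(cv2.resize(p[v0:v0+70,u0:u0+80],None,fx=8,fy=8,interpolation=cv2.INTER_NEAREST),cv2.COLOR_RGB2BGR))
C=cloud(m,d); print(C[v0:v0+70:5,u0+15:u0+65:5,2].astype(int))
E
```

```text
pos [721.6 -13.4 124.5] yang 93.4 tilt 0.35 az -0.11 shift_cm [0.3 0.1 0.5]
292 92 325.11013673861464
[[98 98 97 99 99 98 98 99 99 98]
 [98 99 98 97 99 99 98 99 99 98]
 [98 99 97 97 98 96 97 98 97 97]
 [95 95 96 94 95 95 94 94 95 95]
 [74 74 73 73 74 74 74 74 73 75]
 [75 73 74 74 74 74 74 75 74 74]
 [59 60 73 75 74 73 74 74 74 74]
 [59 61 73 75 74 74 75 74 73 74]
 [60 60 60 60 60 74 74 74 61 60]
 [60 60 60 61 60 60 73 60 59 60]
 [63 62 62 63 62 62 63 62 62 60]
 [62 62 62 63 65 73 67 62 62 62]
 [63 62 62 64 72 73 71 66 61 62]
 [62 63 62 72 72 72 73 72 62 61]]
```

View pics/w9_c.png

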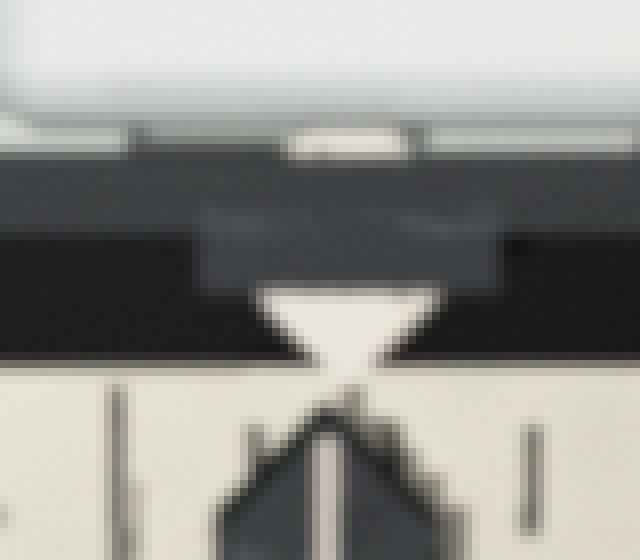

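The enlarged view shows the pointer's axis at x≈348 and the pointed clip's tip and line at x≈327, so the pointer is 1.4 mm too far to +y. That is about 10° more clockwise. Going back to the knob.

>>> send_rows([
  {"gripper": -0.5,"x": 0,"y": 0,"z": -3.5,"ax": 0,"ay": 0,"az": 0},
  {"gripper": -0.5,"x": 0,"y": 0,"z": -3.5,"ax": 0,"ay": 0,"az": 0},
  {"gripper": -0.5,"x": 0,"y": 0,"z": -3.5,"ax": 0,"ay": 0,"az": 0},
  {"gripper": -0.5,"x": 3.15,"y": 1.36,"z": 0,"ax": 0,"ay": 0,"az": 0},
  {"gripper": -0.5,"x": 3.15,"y": 1.36,"z": 0,"ax": 0,"ay": 0,"az": 0},
])

```text
clock: 36.28
position: [657.8, 9.8, 230.6]
ee_rot: [-0.028, 1.0, 0.001, 0.005]
contact_force: [0.1, 0.6, -1.4]
gripper_width: 64.3
grasp_force: 0.0
```

>>> send_rows([
  {"gripper": -0.5,"x": 3.15,"y": 1.36,"z": 0,"ax": 0,"ay": 0,"az": 0},
  {"gripper": -0.5,"x": 3.15,"y": 1.36,"z": 0,"ax": 0,"ay": 0,"az": 0},
  {"gripper": -0.5,"x": 3.15,"y": 1.36,"z": 0,"ax": 0,"ay": 0,"az": 0},
  {"gripper": -0.5,"x": 3.15,"y": 1.36,"z": 0,"ax": 0,"ay": 0,"az": 0},
  {"gripper": -0.5,"x": 3.15,"y": 1.36,"z": 0,"ax": 0,"ay": 0,"az": 0},
])

```text
clock: 36.7
position: [493.3, 68.8, 227.6]
ee_rot: [-0.029, 1.0, 0.001, 0.002]
contact_force: [0.3, 0.6, 0.6]
gripper_width: 64.0
grasp_force: 0.0
```

>>> send_rows([
  {"gripper": -0.5,"x": 3.15,"y": 1.36,"z": 0,"ax": 0,"ay": 0,"az": 0},
  {"gripper": -0.5,"x": 0,"y": 0,"z": 0,"ax": 0,"ay": 0,"az": 0},
  {"gripper": -0.5,"x": 0,"y": 0,"z": 0,"ax": 0,"ay": 0,"az": 0},
  {"gripper": -0.5,"x": 0,"y": 0,"z": 0,"ax": 0,"ay": 0,"az": 0},
  {"gripper": -0.5,"x": 0,"y": 0,"z": 0,"ax": 0,"ay": 0,"az": 0},
])

```text
clock: 37.12
position: [463.2, 80.3, 226.7]
ee_rot: [-0.029, 1.0, 0.0, 0.001]
contact_force: [0.3, 0.6, -0.1]
gripper_width: 64.1
grasp_force: 0.0
```

```bash
python3 - <<'E'
from h import *
go((460.5,80.4,75),93.5)
E
```

```text
pos [463.2  80.3 226.7] yang 93.3 tilt 0.13 az -0.18 shift_cm [ 0.3  0.  15.2]
```

>>> send_rows([
  {"gripper": -0.5,"x": 0.27,"y": 0,"z": 4,"ax": 0,"ay": 0,"az": 0},
  {"gripper": -0.5,"x": 0,"y": 0,"z": 4,"ax": 0,"ay": 0,"az": 0},
  {"gripper": -0.5,"x": 0,"y": 0,"z": 4,"ax": 0,"ay": 0,"az": 0},
  {"gripper": -0.5,"x": 0,"y": 0,"z": 2,"ax": 0,"ay": 0,"az": 0},
  {"gripper": -0.5,"x": 0,"y": 0,"z": 1.1,"ax": 0,"ay": 0,"az": 0},
])

```text
clock: 37.53
position: [458.4, 78.6, 71.2]
ee_rot: [-0.028, 1.0, -0.001, -0.003]
contact_force: [0.5, -1.1, 0.1]
gripper_width: 64.2
grasp_force: 0.0
```

>>> send_rows([
  {"gripper": -0.5,"x": 0,"y": 0,"z": 0,"ax": 0,"ay": 0,"az": 0},
  {"gripper": -0.5,"x": 0,"y": 0,"z": 0,"ax": 0,"ay": 0,"az": 0},
  {"gripper": -0.2,"x": 0,"y": 0,"z": 0,"ax": 0,"ay": 0,"az": 0},
  {"gripper": 0,"x": 0,"y": 0,"z": 0,"ax": 0,"ay": 0,"az": 0},
  {"gripper": 0,"x": 0,"y": 0,"z": 0,"ax": 0,"ay": 0,"az": 0},
])

```text
clock: 37.95
position: [460.3, 80.3, 75.9]
ee_rot: [-0.029, 1.0, 0.001, 0.001]
contact_force: [0.2, 0.2, -0.4]
gripper_width: 42.6
grasp_force: 0.0
```

>>> send_rows([
  {"gripper": 0.2,"x": 0,"y": 0,"z": 0,"ax": 0,"ay": 0,"az": 0},
  {"gripper": 1,"x": 0,"y": 0,"z": 0,"ax": 0,"ay": 0,"az": 0},
  {"gripper": 1,"x": 0,"y": 0,"z": 0,"ax": 0,"ay": 0,"az": 0},
  {"gripper": 1,"x": 0,"y": 0,"z": 0,"ax": 0,"ay": 0,"az": 0},
  {"gripper": 1,"x": 0,"y": 0,"z": 0,"ax": 0,"ay": 0,"az": 0},
])

```text
clock: 38.37
position: [460.2, 80.2, 76.1]
ee_rot: [-0.029, 1.0, 0.0, 0.001]
contact_force: [-1.7, -1.3, 6.5]
gripper_width: 38.2
grasp_force: 59.9
```

```bash
python3 - <<'E'
from h import *
go((460.5,80.4,75),93.5); s=arm.read_state(); print(s['contact_force'],s['wrist_torque'],s['gripper_width'],s['grasp_force']); caps()
E
```

```text
pos [460.2  80.2  76.1] yang 93.4 tilt 0.14 az -0.13 shift_cm [-0.   0.   0.1]
[-1.7 -1.3  6.5] [-0.1  0.3 -0. ] 38.190500776453426 59.86248850822449
[(array([562.1, -96. ,  95.2]), np.int32(32)), (array([548.9,  63.6,  95.7]), np.int32(33)), (array([553.4, -16.5,  96.1]), np.int32(33))]
```

>>> send_rows([
  {"gripper": 1,"x": 0,"y": 0,"z": 0,"ax": 0,"ay": 0,"az": 3.5},
  {"gripper": 1,"x": 0,"y": 0,"z": 0,"ax": 0,"ay": 0,"az": 3.5},
  {"gripper": 1,"x": 0,"y": 0,"z": 0,"ax": 0,"ay": 0,"az": 3.5},
  {"gripper": 1,"x": 0,"y": 0,"z": 0,"ax": 0,"ay": 0,"az": 0},
  {"gripper": 1,"x": 0,"y": 0,"z": 0,"ax": 0,"ay": 0,"az": 0},
])

```text
clock: 38.83
position: [460.2, 80.3, 76.1]
ee_rot: [0.062, 0.998, 0.001, 0.001]
contact_force: [-1.3, -0.1, 6.0]
gripper_width: 38.4
grasp_force: 59.9
```

```bash
python3 - <<'E'
from h import *
go((460.5,80.4,75),93.5); s=arm.read_state(); print(s['contact_force'],s['wrist_torque'],s['gripper_width'],s['grasp_force']); caps()
E
```

```text
pos [460.2  80.3  76.1] yang 82.9 tilt 0.14 az -10.64 shift_cm [-0.   0.   0.1]
[-1.3 -0.1  6. ] [-0.   0.3 -0.1] 38.36204393157716 59.90823805332184
[(array([562., -99.,  96.]), np.int32(32)), (array([548.8,  62. ,  95.7]), np.int32(35)), (array([553.7, -16.8,  95.1]), np.int32(32))]
```

>>> send_rows([
  {"gripper": -0.5,"x": 0,"y": 0,"z": 0,"ax": 0,"ay": 0,"az": 0},
  {"gripper": -0.5,"x": 0,"y": 0,"z": 0,"ax": 0,"ay": 0,"az": 0},
  {"gripper": -0.5,"x": 0,"y": 0,"z": 0,"ax": 0,"ay": 0,"az": 0},
  {"gripper": -0.5,"x": 0,"y": 0,"z": -2,"ax": 0,"ay": 0,"az": 0},
  {"gripper": -0.5,"x": 0,"y": 0,"z": -4,"ax": 0,"ay": 0,"az": 0},
])

```text
clock: 39.3
position: [456.1, 78.5, 131.3]
ee_rot: [0.063, 0.998, -0.003, -0.005]
contact_force: [0.7, 0.6, 0.3]
gripper_width: 64.3
grasp_force: 0.0
```

>>> send_rows([
  {"gripper": -0.5,"x": 0,"y": 0,"z": -4,"ax": 0,"ay": 0,"az": -5.3},
  {"gripper": -0.5,"x": 0,"y": 0,"z": -4,"ax": 0,"ay": 0,"az": -5.3},
  {"gripper": -0.5,"x": -3.2,"y": -1.35,"z": 0,"ax": 0,"ay": 0,"az": 0},
  {"gripper": -0.5,"x": -3.2,"y": -1.35,"z": 0,"ax": 0,"ay": 0,"az": 0},
  {"gripper": -0.5,"x": -3.2,"y": -1.35,"z": 0,"ax": 0,"ay": 0,"az": 0},
])

```text
clock: 39.72
position: [558.8, 45.2, 216.4]
ee_rot: [-0.031, 1.0, 0.001, 0.002]
contact_force: [0.3, 1.1, 0.6]
gripper_width: 64.1
grasp_force: 0.0
```

>>> send_rows([
  {"gripper": -0.5,"x": -3.2,"y": -1.35,"z": 0,"ax": 0,"ay": 0,"az": 0},
  {"gripper": -0.5,"x": -3.2,"y": -1.35,"z": 0,"ax": 0,"ay": 0,"az": 0},
  {"gripper": -0.5,"x": -3.2,"y": -1.35,"z": 0,"ax": 0,"ay": 0,"az": 0},
  {"gripper": -0.5,"x": -3.2,"y": -1.35,"z": 0,"ax": 0,"ay": 0,"az": 0},
  {"gripper": -0.5,"x": -3.2,"y": -1.35,"z": 0,"ax": 0,"ay": 0,"az": 0},
])

```text
clock: 40.13
position: [722.7, -13.2, 214.0]
ee_rot: [-0.03, 1.0, 0.0, -0.001]
contact_force: [0.8, 0.7, 0.2]
gripper_width: 63.8
grasp_force: 0.0
```

>>> send_rows([
  {"gripper": -0.5,"x": 0,"y": 0,"z": 3.5,"ax": 0,"ay": 0,"az": 0},
  {"gripper": -0.5,"x": 0,"y": 0,"z": 3.5,"ax": 0,"ay": 0,"az": 0},
  {"gripper": -0.5,"x": 0,"y": 0,"z": 2,"ax": 0,"ay": 0,"az": 0},
  {"gripper": -0.5,"x": 0,"y": 0,"z": 0,"ax": 0,"ay": 0,"az": 0},
  {"gripper": -0.5,"x": 0,"y": 0,"z": 0,"ax": 0,"ay": 0,"az": 0},
])

```text
clock: 40.55
position: [720.9, -12.8, 123.3]
ee_rot: [-0.03, 1.0, -0.001, -0.002]
contact_force: [0.2, -0.1, 0.2]
gripper_width: 64.3
grasp_force: 0.0
```

>>> send_rows([
  {"gripper": -0.5,"x": 0,"y": 0,"z": 0,"ax": 0,"ay": 0,"az": 0},
  {"gripper": -0.5,"x": 0,"y": 0,"z": 0,"ax": 0,"ay": 0,"az": 0},
  {"gripper": -0.5,"x": 0,"y": 0,"z": 0,"ax": 0,"ay": 0,"az": 0},
])

```text
clock: 40.8
position: [722.5, -12.2, 127.5]
ee_rot: [-0.03, 1.0, 0.0, 0.002]
contact_force: [0.1, -0.2, 0.3]
gripper_width: 63.9
grasp_force: 0.0
```

```bash
python3 - <<'E'
from h import *
go((719,-13,120),93.5)
p,d,m=snap('wrist'); np.savez('w10.npz',d=d,p=p,**{k:np.array(v) for k,v in m.items()})
u,v=pix(m,[665,-13,72]); u0,v0=int(u)-40,max(0,int(v)-40); print(u0,v0,m['cx'])
cv2.imwrite('pics/w10_c.png',cv2.cvtColor(cv2.resize(p[v0:v0+70,u0:u0+80],None,fx=8,fy=8,interpolation=cv2.INTER_NEAREST),cv2.COLOR_RGB2BGR))
E
```

```text
pos [722.5 -12.2 127.5] yang 93.5 tilt 0.25 az -0.03 shift_cm [ 0.4 -0.1  0.8]
290 89 325.11013673861464
```

View pics/w10_c.png

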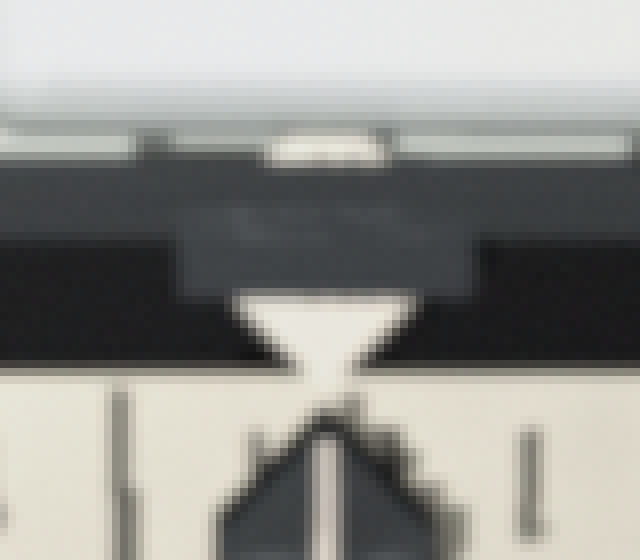

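The pointer's axis is at x≈326 and the clip's line at 327, so they line up. Next, a look down on the focus knob.

>>> send_rows([
  {"gripper": -0.5,"x": 0,"y": 0,"z": -3.5,"ax": 0,"ay": 0,"az": 0},
  {"gripper": -0.5,"x": 0,"y": 0,"z": -3.5,"ax": 0,"ay": 0,"az": 0},
  {"gripper": -0.5,"x": 0,"y": 0,"z": -3.5,"ax": 0,"ay": 0,"az": 0},
  {"gripper": -0.5,"x": 3.5,"y": -0.3,"z": 0,"ax": 0,"ay": 0,"az": 0},
  {"gripper": -0.5,"x": 3.5,"y": -0.3,"z": 0,"ax": 0,"ay": 0,"az": 0},
])

```text
clock: 41.27
position: [653.9, -22.2, 233.7]
ee_rot: [-0.03, 1.0, 0.001, 0.004]
contact_force: [-1.1, -0.0, -0.9]
gripper_width: 63.8
grasp_force: 0.0
```

>>> send_rows([
  {"gripper": -0.5,"x": 3.5,"y": -0.3,"z": 0,"ax": 0,"ay": 0,"az": 0},
  {"gripper": -0.5,"x": 3.5,"y": -0.3,"z": 0,"ax": 0,"ay": 0,"az": 0},
  {"gripper": -0.5,"x": 3.5,"y": -0.3,"z": 0,"ax": 0,"ay": 0,"az": 0},
  {"gripper": -0.5,"x": 0,"y": 0,"z": 0,"ax": 0,"ay": 0,"az": 0},
  {"gripper": -0.5,"x": 0,"y": 0,"z": 0,"ax": 0,"ay": 0,"az": 0},
])

```text
clock: 41.68
position: [546.3, -38.3, 231.8]
ee_rot: [-0.03, 1.0, 0.0, 0.002]
contact_force: [0.4, -0.1, -0.2]
gripper_width: 64.0
grasp_force: 0.0
```

>>> send_rows([
  {"gripper": -0.5,"x": 0,"y": 0,"z": 0,"ax": 0,"ay": 0,"az": 0},
  {"gripper": -0.5,"x": 0,"y": 0,"z": 0,"ax": 0,"ay": 0,"az": 0},
])

```text
clock: 41.85
position: [548.9, -37.7, 230.5]
ee_rot: [-0.03, 1.0, 0.0, 0.001]
contact_force: [1.2, 0.0, 0.1]
gripper_width: 63.9
grasp_force: 0.0
```

```bash
cat >> h.py <<'E'
def focus(name):
    p,d,m=snap('wrist'); np.savez(name+'.npz',d=d,p=p,**{k:np.array(v) for k,v in m.items()})
    C=cloud(m,d); x,y,z=C[...,0],C[...,1],C[...,2]; g=cv2.cvtColor(p,cv2.COLOR_RGB2GRAY)
    k=(x>430)&(x<505)&(y>-75)&(y<-5)&(z>101)&(z<110); c=rect(C[k]); print('ftop',c,np.median(z[k])); c0=c[0]
    v,u=np.mgrid[:400,:640]; 
    P=np.array([plane(m,a,b,66) for a,b in zip(u.ravel(),v.ravel())]).reshape(400,640,3)[...,:2]
    q=P-c0; r=np.hypot(q[...,0],q[...,1]); a=np.degrees(np.arctan2(q[...,1],q[...,0]))
    for nm,(r0,r1) in dict(nose=(24,32.3),mark=(34.5,43)).items():
        k=(r>r0)&(r<r1)&(g>140)&(z<80); n,l,st,_=cv2.connectedComponentsWithStats(k.astype(np.uint8))
        for i in range(1,n):
            if st[i,4]>4:
                w=l==i; mu=q[w].mean(0); print(nm,st[i,4],'ang',round(np.degrees(np.arctan2(mu[1],mu[0])),1),'r',r[w].min(),r[w].max(),'z',np.median(z[w]))
    T=np.array([plane(m,a,b,105.3) for a,b in zip(u.ravel(),v.ravel())]).reshape(400,640,3)[...,:2]-c0
    k=(np.hypot(T[...,0],T[...,1])<18)&(g>120); 
    if k.sum()>4:
        e=T[k]; mu=e.mean(0); vt=np.linalg.svd(e-mu)[2][0]; vt*=np.sign(vt@mu); print('line',k.sum(),'dir',np.degrees(np.arctan2(vt[1],vt[0])),'mean',np.degrees(np.arctan2(mu[1],mu[0])),mu)
    return p,m
E
python3 - <<'E'
from h import *
go((467.3,-39.4,82),93.5)
p,m=focus('w11'); u,v=pix(m,[467,-39,80]); u,v=int(u),int(v); print(u,v)
cv2.imwrite('pics/w11_c.png',cv2.cvtColor(cv2.resize(p[max(0,v-60):v+60,u-80:u+80],None,fx=5,fy=5,interpolation=cv2.INTER_CUBIC),cv2.COLOR_RGB2BGR))
E
```

```text
pos [548.9 -37.7 230.5] yang 93.5 tilt 0.12 az -0.04 shift_cm [ 8.2  0.3 14.8]
ftop (array([466.3, -39.7]), array([39.8, 38.9]), -3.4036331176757812) 105.48871611848844
nose 159 ang -96.6 r 24.010820514844784 31.799203287396466 z 69.14173868212026
mark 77 ang -6.1 r 34.51590437176274 42.9629290102848 z 64.29041625079128
line 153 dir -98.06633744599947 mean -95.53410047960448 [-0.9 -9.5]
330 82
```

View pics/w11_c.png

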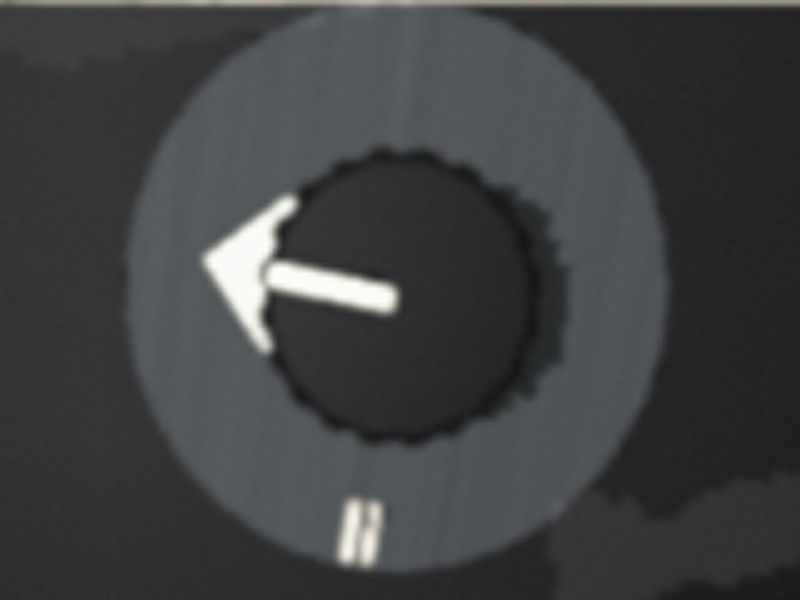

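The knob's centre is at (398,290), the nose tip at (203,260) and the mark at (360,532). So it needs about 91° counter-clockwise.

>>> send_rows([
  {"gripper": -0.5,"x": 4,"y": 0.15,"z": 0,"ax": 0,"ay": 0,"az": 0},
  {"gripper": -0.5,"x": 4.1,"y": 0.15,"z": 0,"ax": 0,"ay": 0,"az": 0},
  {"gripper": -0.5,"x": 0,"y": 0,"z": 4,"ax": 0,"ay": 0,"az": 0},
  {"gripper": -0.5,"x": 0,"y": 0,"z": 4,"ax": 0,"ay": 0,"az": 0},
  {"gripper": -0.5,"x": 0,"y": 0,"z": 0,"ax": 0,"ay": 0,"az": 0},
])

```text
clock: 42.32
position: [461.9, -40.3, 144.2]
ee_rot: [-0.029, 1.0, -0.0, -0.006]
contact_force: [-0.9, 0.7, -0.3]
gripper_width: 64.3
grasp_force: 0.0
```

>>> send_rows([
  {"gripper": -0.5,"x": 0,"y": 0,"z": 0,"ax": 0,"ay": 0,"az": 0},
  {"gripper": -0.5,"x": 0,"y": 0,"z": 0,"ax": 0,"ay": 0,"az": 0},
  {"gripper": -0.5,"x": 0,"y": 0,"z": 0,"ax": 0,"ay": 0,"az": 0},
])

```text
clock: 42.57
position: [469.0, -39.5, 151.5]
ee_rot: [-0.03, 1.0, 0.0, 0.002]
contact_force: [0.7, -0.1, 0.5]
gripper_width: 63.9
grasp_force: 0.0
```

```bash
python3 - <<'E'
from h import *
go((467.3,-39.4,81),93.5)
E
```

```text
pos [469.  -39.5 151.5] yang 93.5 tilt 0.2 az -0.03 shift_cm [0.2 0.  7. ]
```

>>> send_rows([
  {"gripper": -0.5,"x": 0.15,"y": 0,"z": 3,"ax": 0,"ay": 0,"az": 0},
  {"gripper": -0.5,"x": 0,"y": 0,"z": 2.5,"ax": 0,"ay": 0,"az": 0},
  {"gripper": -0.5,"x": 0,"y": 0,"z": 1.5,"ax": 0,"ay": 0,"az": 0},
  {"gripper": -0.5,"x": 0,"y": 0,"z": 0,"ax": 0,"ay": 0,"az": 0},
  {"gripper": -0.5,"x": 0,"y": 0,"z": 0,"ax": 0,"ay": 0,"az": 0},
])

```text
clock: 42.98
position: [466.3, -39.8, 80.5]
ee_rot: [-0.03, 1.0, -0.0, 0.0]
contact_force: [0.8, 0.6, 1.1]
gripper_width: 64.1
grasp_force: 0.0
```

>>> send_rows([
  {"gripper": -0.2,"x": 0,"y": 0,"z": 0,"ax": 0,"ay": 0,"az": 0},
  {"gripper": 0,"x": 0,"y": 0,"z": 0,"ax": 0,"ay": 0,"az": 0},
  {"gripper": 0.2,"x": 0,"y": 0,"z": 0,"ax": 0,"ay": 0,"az": 0},
  {"gripper": 1,"x": 0,"y": 0,"z": 0,"ax": 0,"ay": 0,"az": 0},
  {"gripper": 1,"x": 0,"y": 0,"z": 0,"ax": 0,"ay": 0,"az": 0},
])

```text
clock: 43.4
position: [466.6, -39.6, 81.7]
ee_rot: [-0.03, 1.0, 0.0, 0.002]
contact_force: [-0.5, 0.7, 5.0]
gripper_width: 38.1
grasp_force: 59.7
```

>>> send_rows([
  {"gripper": 1,"x": 0,"y": 0,"z": 0,"ax": 0,"ay": 0,"az": 0},
  {"gripper": 1,"x": 0,"y": 0,"z": 0,"ax": 0,"ay": 0,"az": 0},
  {"gripper": 1,"x": 0,"y": 0,"z": 0,"ax": 0,"ay": 0,"az": -5},
  {"gripper": 1,"x": 0,"y": 0,"z": 0,"ax": 0,"ay": 0,"az": -5},
  {"gripper": 1,"x": 0,"y": 0,"z": 0,"ax": 0,"ay": 0,"az": -5},
])

```text
clock: 43.82
position: [466.6, -39.9, 81.7]
ee_rot: [-0.163, 0.987, -0.0, 0.002]
contact_force: [-0.4, -1.6, 4.5]
gripper_width: 38.4
grasp_force: 59.7
```

>>> send_rows([
  {"gripper": 1,"x": 0,"y": 0,"z": 0,"ax": 0,"ay": 0,"az": -5},
  {"gripper": 1,"x": 0,"y": 0,"z": 0,"ax": 0,"ay": 0,"az": -5},
  {"gripper": 1,"x": 0,"y": 0,"z": 0,"ax": 0,"ay": 0,"az": -5},
  {"gripper": 1,"x": 0,"y": 0,"z": 0,"ax": 0,"ay": 0,"az": -5},
  {"gripper": 1,"x": 0,"y": 0,"z": 0,"ax": 0,"ay": 0,"az": -5},
])

```text
clock: 44.23
position: [466.8, -40.3, 81.7]
ee_rot: [-0.372, 0.928, -0.001, 0.002]
contact_force: [0.7, -4.6, 3.5]
gripper_width: 38.6
grasp_force: 59.6
```

>>> send_rows([
  {"gripper": 1,"x": 0,"y": 0,"z": 0,"ax": 0,"ay": 0,"az": -5},
  {"gripper": 1,"x": 0,"y": 0,"z": 0,"ax": 0,"ay": 0,"az": -5},
  {"gripper": 1,"x": 0,"y": 0,"z": 0,"ax": 0,"ay": 0,"az": -5},
  {"gripper": 1,"x": 0,"y": 0,"z": 0,"ax": 0,"ay": 0,"az": -5},
  {"gripper": 1,"x": 0,"y": 0,"z": 0,"ax": 0,"ay": 0,"az": -5},
])

```text
clock: 44.65
position: [467.2, -40.6, 81.7]
ee_rot: [-0.564, 0.825, -0.002, 0.002]
contact_force: [3.4, -6.3, 3.4]
gripper_width: 38.2
grasp_force: 59.7
```

>>> send_rows([
  {"gripper": 1,"x": 0,"y": 0,"z": 0,"ax": 0,"ay": 0,"az": -5},
  {"gripper": 1,"x": 0,"y": 0,"z": 0,"ax": 0,"ay": 0,"az": -5},
  {"gripper": 1,"x": 0,"y": 0,"z": 0,"ax": 0,"ay": 0,"az": -5},
  {"gripper": 1,"x": 0,"y": 0,"z": 0,"ax": 0,"ay": 0,"az": -5},
  {"gripper": 1,"x": 0,"y": 0,"z": 0,"ax": 0,"ay": 0,"az": -5},
])

```text
clock: 45.07
position: [467.8, -40.7, 81.7]
ee_rot: [0.73, -0.684, 0.002, -0.002]
contact_force: [3.7, -6.7, 2.1]
gripper_width: 38.0
grasp_force: 59.9
```

>>> send_rows([
  {"gripper": 1,"x": 0,"y": 0,"z": 0,"ax": 0,"ay": 0,"az": -1},
  {"gripper": 1,"x": 0,"y": 0,"z": 0,"ax": 0,"ay": 0,"az": 0},
  {"gripper": 1,"x": 0,"y": 0,"z": 0,"ax": 0,"ay": 0,"az": 0},
  {"gripper": 1,"x": 0,"y": 0,"z": 0,"ax": 0,"ay": 0,"az": 0},
])

```text
clock: 45.4
position: [467.8, -40.7, 81.8]
ee_rot: [0.735, -0.679, 0.003, -0.002]
contact_force: [3.3, -7.2, 1.6]
gripper_width: 38.2
grasp_force: 59.9
```

```bash
python3 - <<'E'
from h import *
go((467.3,-39.4,81),93.5); s=arm.read_state(); print(s['contact_force'],s['wrist_torque'],s['gripper_width'],s['grasp_force'])
E
```

```text
pos [467.8 -40.7  81.8] yang -175.5 tilt 0.34 az -88.95 shift_cm [-0.  -0.1  0.1]
[ 3.3 -7.2  1.6] [-1.9 -0.8 -0. ] 38.18896758613662 59.89779710769653
```

>>> send_rows([
  {"gripper": -0.5,"x": 0,"y": 0,"z": 0,"ax": 0,"ay": 0,"az": 0},
  {"gripper": -0.5,"x": 0,"y": 0,"z": 0,"ax": 0,"ay": 0,"az": 0},
  {"gripper": -0.5,"x": 0,"y": 0,"z": 0,"ax": 0,"ay": 0,"az": 0},
  {"gripper": -0.5,"x": 0,"y": 0,"z": -2,"ax": 0,"ay": 0,"az": 0},
  {"gripper": -0.5,"x": 0,"y": 0,"z": -4,"ax": 0,"ay": 0,"az": 0},
])

```text
clock: 45.82
position: [461.5, -40.3, 136.6]
ee_rot: [0.734, -0.679, -0.004, 0.004]
contact_force: [0.6, 0.1, -0.7]
gripper_width: 64.2
grasp_force: 0.0
```

>>> send_rows([
  {"gripper": -0.5,"x": 0,"y": 0,"z": -4,"ax": 0,"ay": 0,"az": 0},
  {"gripper": -0.5,"x": 0,"y": 0,"z": -4,"ax": 0,"ay": 0,"az": 0},
  {"gripper": -0.5,"x": -4.1,"y": 0,"z": 0,"ax": 0,"ay": 0,"az": 0},
  {"gripper": -0.5,"x": -4.1,"y": 0,"z": 0,"ax": 0,"ay": 0,"az": 0},
  {"gripper": -0.5,"x": 0,"y": 0,"z": 0,"ax": 0,"ay": 0,"az": 0},
])

```text
clock: 46.23
position: [458.9, 46.4, 221.1]
ee_rot: [0.736, -0.677, 0.0, -0.002]
contact_force: [-1.1, -0.2, 0.4]
gripper_width: 64.1
grasp_force: 0.0
```

>>> send_rows([
  {"gripper": -0.5,"x": 0,"y": 0,"z": 0,"ax": 0,"ay": 0,"az": 0},
  {"gripper": -0.5,"x": 0,"y": 0,"z": 0,"ax": 0,"ay": 0,"az": 0},
  {"gripper": -0.5,"x": 0,"y": 0,"z": 0,"ax": 0,"ay": 0,"az": 0},
])

```text
clock: 46.48
position: [458.5, 41.2, 219.5]
ee_rot: [0.734, -0.679, -0.0, 0.0]
contact_force: [-0.5, -0.5, -0.1]
gripper_width: 64.1
grasp_force: 0.0
```

```bash
python3 - <<'E'
from h import *
p,m=focus('w12'); go((467.5,-40,81),184.5)
# nose & mark tip by contour extremes at z=66
g=cv2.cvtColor(p,cv2.COLOR_RGB2GRAY)
c0=np.array([467.,-39.6])
W=[(plane(m,u,v,66)[:2],g[v,u]) for v in range(0,400) for u in range(200,460) if g[v,u]>150]
Q=np.array([w[0] for w in W])-c0; r=np.hypot(*Q.T); a=np.degrees(np.arctan2(Q[:,1],Q[:,0]))
for lo,hi in [(24,26),(26,28),(28,30),(30,32),(34,37),(37,40),(40,43)]:
    k=(r>lo)&(r<hi)&(abs(a)<60); 
    if k.any(): print(lo,hi,k.sum(),a[k].min(),a[k].max(),a[k].mean())
E
```

```text
ftop (array([466.3, -40.2]), array([40.8, 39.5]), 70.64976501464844) 105.46090438152245
nose 171 ang -6.4 r 24.043447559116288 31.798329721838915 z 69.12146434573981
mark 83 ang -5.5 r 34.5594415678129 42.874325558953636 z 64.27316765425542
line 158 dir -6.470436920904153 mean -5.63522922503208 [ 9.4 -0.9]
pos [458.6  41.  219.5] yang -175.6 tilt 0.05 az -0.13 shift_cm [ 8.1 -0.3 13.8]
24 26 66 -34.01473828783887 12.43496752416362 -8.789719446194468
26 28 41 -23.498613665600885 5.28584207206786 -8.996960730962671
28 30 26 -16.46234525518135 0.6510073314028769 -7.590514038467846
30 32 9 -10.416312497886754 -4.635872188824287 -7.469493151050955
34 37 27 -11.146199161067505 -1.9563775826338294 -6.514776937239723
37 40 26 -10.65555258778189 -1.8245339168311003 -6.707593768213049
40 43 27 -9.80060551704935 -2.2634965839594954 -5.848154046149313
```

Nose direction -6.4°, mark about -5.5 to -6°: pointing at it within 1°. Measuring the lever and moving over to it.

>>> send_rows([
  {"gripper": 0,"x": 3,"y": 1.3,"z": 0,"ax": 0,"ay": 0,"az": 0},
  {"gripper": 1,"x": 3,"y": 1.3,"z": 0,"ax": 0,"ay": 0,"az": 0},
  {"gripper": 1,"x": 3,"y": 1.3,"z": 0,"ax": 0,"ay": 0,"az": 0},
  {"gripper": 1,"x": 3,"y": 1.3,"z": 0,"ax": 0,"ay": 0,"az": 0},
  {"gripper": 1,"x": 3,"y": 1.3,"z": 0,"ax": 0,"ay": 0,"az": 0},
])

```text
clock: 46.95
position: [404.4, -114.9, 219.7]
ee_rot: [0.734, -0.68, -0.0, 0.0]
contact_force: [0.3, 0.5, -0.2]
gripper_width: 3.4
grasp_force: 0.0
```

>>> send_rows([
  {"gripper": 1,"x": 2.8,"y": 1.3,"z": 0,"ax": 0,"ay": 0,"az": 0},
  {"gripper": 1,"x": 0,"y": 0,"z": 0,"ax": 0,"ay": 0,"az": 0},
  {"gripper": 1,"x": 0,"y": 0,"z": 0,"ax": 0,"ay": 0,"az": 0},
  {"gripper": 1,"x": 0,"y": 0,"z": 0,"ax": 0,"ay": 0,"az": 0},
])

```text
clock: 47.28
position: [394.7, -142.3, 219.7]
ee_rot: [0.733, -0.68, -0.0, -0.0]
contact_force: [0.1, -0.2, -1.2]
gripper_width: -0.4
grasp_force: 0.0
```

```bash
python3 - <<'E'
from h import *
go((395,-143,130),184.4); print(arm.read_state()['gripper_width'])
for c in ['top','scene','wrist']:
    p,d,m=snap(c); C=cloud(m,d).reshape(-1,3)
    k=(C[:,0]>415)&(C[:,0]<530)&(C[:,1]>-175)&(C[:,1]<-115)&(C[:,2]>72)&(C[:,2]<185); S=C[k]
    for z0 in range(75,185,10):
        q=S[(S[:,2]>=z0)&(S[:,2]<z0+10)]
        if len(q): print(c,z0,len(q),q.min(0)[:2],q.max(0)[:2],np.median(q,0))
E
```

```text
pos [ 394.7 -142.3  219.7] yang -175.7 tilt 0.0 az -0.07 shift_cm [ 0.1 -0.   9. ]
-0.3937905750600726
top 75 36 [ 473.8 -160.2] [ 507.3 -117.2] [ 498.5 -135.5   83.3]
top 85 116 [ 466.2 -163.1] [ 506.5 -116.6] [ 486.3 -139.8   88.7]
top 95 18 [ 465.4 -158.8] [ 492.4 -125.7] [ 474.  -135.6   98.1]
top 105 1 [ 464.9 -137.6] [ 464.9 -137.6] [ 464.9 -137.6  110.5]
scene 75 133 [ 440.2 -165.3] [ 514.7 -115. ] [ 489.1 -135.1   82.2]
scene 85 58 [ 449.8 -159.2] [ 509.7 -119.3] [ 479.7 -136.8   89.2]
scene 95 12 [ 461.5 -144.2] [ 474.8 -131.6] [ 467.7 -139.1   99.7]
scene 105 10 [ 455.6 -145. ] [ 464.1 -135.4] [ 461.4 -139.2  110.6]
scene 115 11 [ 450.2 -142.8] [ 462.7 -135.9] [ 455.2 -138.9  120.5]
scene 125 12 [ 444.6 -148.6] [ 458.6 -134.4] [ 450.  -140.2  131.4]
scene 135 18 [ 440.  -149.8] [ 453.7 -128.1] [ 450.2 -136.1  141.1]
scene 145 30 [ 436.3 -151.2] [ 453.7 -130.3] [ 444.6 -138.8  149.7]
wrist 75 1309 [ 436.3 -167. ] [ 507.8 -115. ] [ 475.  -154.5   84.4]
wrist 85 2744 [ 438.5 -165.9] [ 507.1 -115.1] [ 477.9 -146.7   85.9]
wrist 95 326 [ 459.8 -155.5] [ 478.4 -124.9] [ 471.6 -142.3   95.6]
wrist 105 76 [ 452.7 -146.3] [ 465.1 -138.6] [ 460.9 -144.4  110.1]
wrist 115 77 [ 450.2 -146.4] [ 460.7 -139.3] [ 455.8 -144.7  119.8]
wrist 125 9 [ 451.9 -145.3] [ 454.7 -142.4] [ 453.3 -143.9  125.5]
wrist 135 57 [ 426.2 -154.9] [ 450.9 -140.1] [ 433.3 -153.   143.5]
wrist 145 863 [ 426. -155.] [ 450.9 -130.9] [ 436.3 -147.2  151.9]
wrist 155 325 [ 431.  -150.8] [ 445.4 -134.6] [ 438.8 -142.6  156. ]
```

>>> send_rows([
  {"gripper": 1,"x": 0,"y": 0,"z": 3.5,"ax": 0,"ay": 0,"az": 0},
  {"gripper": 1,"x": 0,"y": 0,"z": 3.5,"ax": 0,"ay": 0,"az": 0},
  {"gripper": 1,"x": 0,"y": 0,"z": 2.2,"ax": 0,"ay": 0,"az": 0},
  {"gripper": 1,"x": 0,"y": 0,"z": 0,"ax": 0,"ay": 0,"az": 0},
  {"gripper": 1,"x": 0,"y": -0.5,"z": 0,"ax": 0,"ay": 0,"az": 0},
])

```text
clock: 47.85
position: [399.1, -140.8, 127.4]
ee_rot: [0.735, -0.679, -0.001, 0.001]
contact_force: [1.0, -0.7, 1.3]
gripper_width: 0.2
grasp_force: 0.0
```

>>> send_rows([
  {"gripper": 1,"x": 0,"y": -1,"z": 0,"ax": 0,"ay": 0,"az": 0},
  {"gripper": 1,"x": 0,"y": -1,"z": 0,"ax": 0,"ay": 0,"az": 0},
  {"gripper": 1,"x": 0,"y": -1,"z": 0,"ax": 0,"ay": 0,"az": 0},
  {"gripper": 1,"x": 0,"y": -1,"z": 0,"ax": 0,"ay": 0,"az": 0},
  {"gripper": 1,"x": 0,"y": -1,"z": 0,"ax": 0,"ay": 0,"az": 0},
])

```text
clock: 48.27
position: [451.4, -137.3, 128.5]
ee_rot: [0.734, -0.679, 0.001, -0.001]
contact_force: [-1.1, -0.2, 1.4]
gripper_width: 0.0
grasp_force: 0.6
```

>>> send_rows([
  {"gripper": 1,"x": 0,"y": -0.8,"z": 0,"ax": 0,"ay": 0,"az": 0},
  {"gripper": 1,"x": 0,"y": -0.6,"z": 0,"ax": 0,"ay": 0,"az": 0},
  {"gripper": 1,"x": 0,"y": -0.6,"z": 0,"ax": 0,"ay": 0,"az": 0},
  {"gripper": 1,"x": 0,"y": 0,"z": 0,"ax": 0,"ay": 0,"az": 0},
  {"gripper": 1,"x": 0,"y": 0,"z": 0,"ax": 0,"ay": 0,"az": 0},
])

```text
clock: 48.68
position: [469.9, -135.8, 127.6]
ee_rot: [0.734, -0.679, 0.0, -0.0]
contact_force: [-0.1, -0.1, -0.0]
gripper_width: 0.1
grasp_force: 0.0
```

```bash
cat >> h.py <<'E'
def lever():
    for c in ['top','scene']:
        p,d,m=snap(c); C=cloud(m,d).reshape(-1,3)
        k=(C[:,0]>415)&(C[:,0]<540)&(C[:,1]>-175)&(C[:,1]<-115)&(C[:,2]>100)&(C[:,2]<185); S=C[k]
        for z0 in range(105,185,10):
            q=S[(S[:,2]>=z0)&(S[:,2]<z0+10)]
            if len(q): print(c,z0,len(q),q.min(0)[:2],q.max(0)[:2],np.median(q,0))
E
python3 - <<'E'
from h import *
lever(); s=arm.read_state(); print(s['contact_force']); go((480,-138,128),184.4)
E
```

```text
top 175 1 [ 441.1 -124.9] [ 441.1 -124.9] [ 441.1 -124.9  178.7]
scene 105 5 [ 486.2 -140.5] [ 491.2 -134.4] [ 488.8 -135.9  109.5]
scene 115 9 [ 485.5 -141.8] [ 495.8 -133.8] [ 492.5 -136.9  118.3]
scene 125 16 [ 460.  -140.7] [ 496.2 -124.7] [ 475.  -130.5  128.7]
scene 135 26 [ 462.1 -147. ] [ 513.3 -124.7] [ 484.7 -129.2  140.6]
scene 145 53 [ 461.6 -147.9] [ 512.9 -123.6] [ 493.8 -129.8  151.3]
scene 155 29 [ 465.5 -144. ] [ 508.8 -123.3] [ 483.6 -133.4  158.2]
scene 165 21 [ 443.4 -142.4] [ 503.1 -121.7] [ 466.  -125.8  172.6]
scene 175 41 [ 434.8 -143.5] [ 509.6 -121.4] [ 482.1 -126.   178.8]
[ 0.5 -0.  -0.4]
pos [ 469.4 -135.9  127.7] yang -175.6 tilt 0.01 az 0.04 shift_cm [ 0.3 -1.  -0. ]
```

>>> send_rows([
  {"gripper": 1,"x": 0,"y": -0.3,"z": 0,"ax": 0,"ay": 0,"az": 0},
  {"gripper": 1,"x": 0,"y": -0.3,"z": 0,"ax": 0,"ay": 0,"az": 0},
  {"gripper": 1,"x": 0,"y": 0,"z": 0,"ax": 0,"ay": 0,"az": 0},
])

```text
clock: 49.03
position: [475.7, -135.4, 127.7]
ee_rot: [0.734, -0.679, -0.0, 0.0]
contact_force: [0.3, 0.1, 0.3]
gripper_width: -0.1
grasp_force: 0.2
```

>>> send_rows([
  {"gripper": 1,"x": 0,"y": -0.3,"z": 0,"ax": 0,"ay": 0,"az": 0},
  {"gripper": 1,"x": 0,"y": 0,"z": 0,"ax": 0,"ay": 0,"az": 0},
  {"gripper": 1,"x": 0,"y": 0,"z": 0,"ax": 0,"ay": 0,"az": 0},
])

```text
clock: 49.28
position: [478.7, -135.2, 127.8]
ee_rot: [0.734, -0.679, 0.0, -0.0]
contact_force: [-1.1, 0.5, -0.4]
gripper_width: 0.1
grasp_force: 0.2
```

>>> send_rows([
  {"gripper": 1,"x": 0,"y": -0.3,"z": 0,"ax": 0,"ay": 0,"az": 0},
  {"gripper": 1,"x": 0,"y": 0,"z": 0,"ax": 0,"ay": 0,"az": 0},
  {"gripper": 1,"x": 0,"y": 0,"z": 0,"ax": 0,"ay": 0,"az": 0},
])

```text
clock: 49.53
position: [480.6, -135.0, 127.6]
ee_rot: [0.734, -0.679, -0.001, 0.001]
contact_force: [-3.3, 0.4, 1.0]
gripper_width: -0.4
grasp_force: 1.8
```

>>> send_rows([
  {"gripper": 1,"x": 0,"y": -0.3,"z": 0,"ax": 0,"ay": 0,"az": 0},
  {"gripper": 1,"x": 0,"y": 0,"z": 0,"ax": 0,"ay": 0,"az": 0},
  {"gripper": 1,"x": 0,"y": 0,"z": 0,"ax": 0,"ay": 0,"az": 0},
])

```text
clock: 49.78
position: [480.9, -135.0, 127.4]
ee_rot: [0.734, -0.679, -0.003, 0.003]
contact_force: [-9.3, 0.7, 5.8]
gripper_width: 0.1
grasp_force: 4.8
```

The lever is at its stop: the force rises and it moves no further. Backing off, then checking everything.

>>> send_rows([
  {"gripper": 1,"x": 0,"y": 1.5,"z": 0,"ax": 0,"ay": 0,"az": 0},
  {"gripper": 1,"x": 0,"y": 3,"z": 0,"ax": 0,"ay": 0,"az": 0},
  {"gripper": 1,"x": 0,"y": 3.5,"z": 0,"ax": 0,"ay": 0,"az": 0},
  {"gripper": 1,"x": 0,"y": 0,"z": -3.5,"ax": 0,"ay": 0,"az": 0},
  {"gripper": 1,"x": 0,"y": 0,"z": -3.5,"ax": 0,"ay": 0,"az": 0},
])

```text
clock: 50.2
position: [399.7, -141.2, 195.6]
ee_rot: [0.734, -0.679, -0.003, 0.003]
contact_force: [3.1, -0.3, 1.6]
gripper_width: -0.0
grasp_force: 0.0
```

>>> send_rows([
  {"gripper": 1,"x": 0,"y": 0,"z": -3.5,"ax": 0,"ay": 0,"az": 0},
  {"gripper": 1,"x": 0,"y": 0,"z": -3.5,"ax": 0,"ay": 0,"az": 0},
  {"gripper": 1,"x": 0,"y": 0,"z": -3.5,"ax": 0,"ay": 0,"az": 0},
  {"gripper": 1,"x": 0,"y": 0,"z": 0,"ax": 0,"ay": 0,"az": 0},
  {"gripper": 1,"x": 0,"y": 0,"z": 0,"ax": 0,"ay": 0,"az": 0},
])

```text
clock: 50.62
position: [406.7, -140.9, 305.5]
ee_rot: [0.734, -0.679, 0.003, -0.003]
contact_force: [-0.3, 0.3, 0.1]
gripper_width: -0.1
grasp_force: 0.0
```

```bash
python3 - <<'E'
from h import *
lever(); caps(); p,d,m=snap('top'); s,_,_=snap('scene')
a=cv2.resize(p[110:260,210:450],(800,500),interpolation=cv2.INTER_CUBIC)[:, :480]
b=cv2.resize(s[150:290,170:380],(800,533),interpolation=cv2.INTER_CUBIC)
top=cv2.resize(p[120:250,215:455],(400,217),interpolation=cv2.INTER_CUBIC)
out=np.zeros((533,800,3),np.uint8); out[:]=b; out[:150,520:800]=cv2.resize(top,(280,150))
cv2.imwrite('pics/fin.png',cv2.cvtColor(out,cv2.COLOR_RGB2BGR)); go((0,0,0),0)
C=cloud(*(lambda t:(t[2],t[1]))(snap('top')))
E
```

```text
top 115 2 [ 489.8 -139.9] [ 492.8 -136.8] [ 491.3 -138.4  122.1]
top 125 5 [ 489.2 -139.5] [ 495.  -132.7] [ 492.5 -133.3  126.5]
top 135 6 [ 493.9 -141.1] [ 519.4 -125.7] [ 495.6 -136.5  143.1]
top 145 31 [ 496.  -147.4] [ 515.8 -124.6] [ 508.6 -137.3  152.8]
top 155 16 [ 498.9 -146.3] [ 514.6 -124.4] [ 505.  -135.2  156.8]
scene 105 6 [ 489.2 -142.9] [ 495.3 -133.4] [ 492.4 -137.   108.7]
scene 115 6 [ 491.4 -141.1] [ 500.4 -134.4] [ 498.9 -136.2  118.8]
scene 125 3 [ 504.1 -135.6] [ 513.  -132.9] [ 511.4 -134.2  130.8]
scene 135 23 [ 501.5 -148.4] [ 521.3 -125.4] [ 515.9 -132.   141.8]
scene 145 28 [ 502.6 -144.2] [ 522.3 -126.5] [ 513.  -134.4  150.4]
scene 155 1 [ 511.3 -135.7] [ 511.3 -135.7] [ 511.3 -135.7  155.4]
[(array([562. , -99. ,  95.7]), np.int32(32)), (array([549.3,  62.5,  95.5]), np.int32(35)), (array([553.2, -16.7,  95.7]), np.int32(32))]
pos [ 404.4 -140.9  301.6] yang -175.6 tilt 0.13 az 4.45 shift_cm [-14.1  40.4  30.2]
```

View pics/fin.png

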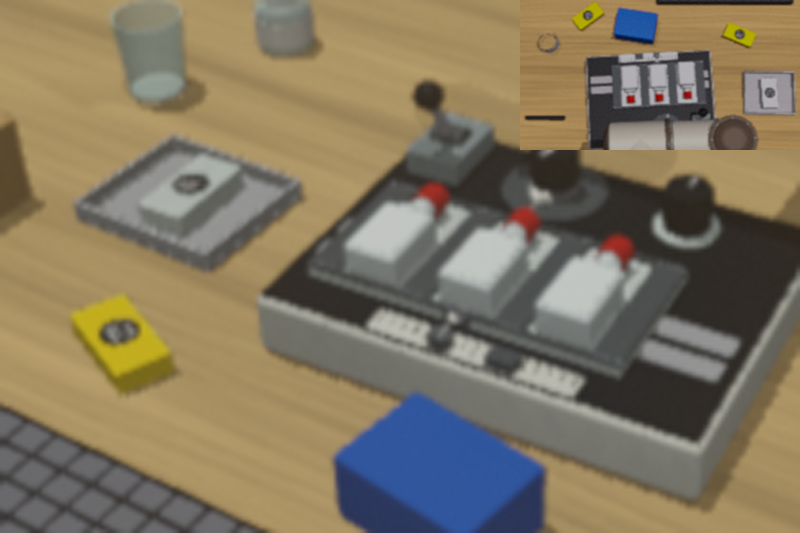

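The final view shows the target flat in the tray (190,190), three flasks flat in their bays, the pointer at the pointed clip (445,330), and the lever over (430,95). The robot is clear of everything.

```bash
python3 -c "
from bench import arm
print(arm.job_done())"
```

```text
the job is handed in; nothing more can be done
None
```

I did every step in the order asked and handed the job in at about 51 s on the robot's clock: target flat in the tray, three flasks flat in their own bays, pointer on the pointed clip (about 0.1 mm off), focus nose on its mark (within about 1°), and lamp lever pushed to its stop.

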